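# Pack the glass-painting jars into the carry chest and lock its drawer

### The arm

A 6-joint arm with a two-finger parallel gripper is mounted at the origin on the work surface. World frame = base frame: x ahead of the robot, y to its left, z up, the work surface at z = 0. Lengths are in m, angles in rad, forces in N, time in s.
With the tool pointing down it reaches from about 0.375 to 0.925 m from the base axis. Payload 5.7 kg.
Tool frame: the origin (TCP) lies on the centre line of the jaws, within the pads' length; the fingertips stand robot.nose_length ahead of it and the grasp point (between the pads) lies 11 mm behind it (robot.nose_length is the distance from the TCP to the fingertips, in m); z points along the fingers, y is the line along which they close (so a half turn about z gives the same grasp; the last joint's range is limited). The gripper opens to 88 mm and grips with 3 to 60 N. Pads are 20 mm wide; open, the fingers measure 115 mm over their backs; the gripper's body (75 mm by 178 mm) begins 61 mm behind the grasp point.
Start: joints at [-1.227, 0.359, 1.51, -0, 1.272, -0.115], TCP at [0.266, -0.538, 0.21] pointing down, gripper open.
Joint ranges: [-2.97, 2.97], [-1.01, 2.36], [0.21, 2.38], [-0.96, 4.11], [0.2, 2.71], [-2.98, 2.98]. Speed limits (rad/s): [2.39, 2.39, 3.14, 3.14, 3.14, 3.14].

### API

Orientations are given as a unit quaternion [w, x, y, z].
In Python, from cell import robot gives the robot as it stands. The module is installed in compiled form; this text tells all that it offers.
- The arm moves only by the tool play_rows, never from a script. Its argument "commands" is a list that holds one entry, the list of rows, each a list of 7 numbers: the shift along the tool's x, y, z as a fraction of full scale, then the turn, a rotation vector about the tool's x, y, z as a fraction of full scale, then the opening, from 0 (shut) to 1 (fully open). A call has 1 to 12 rows; each row is the pose to reach, as a shift and turn from the pose commanded when the call began, along the tool's axes at that moment, turning the shorter way round; what a row does not reach only later rows make up. Full scale, the value 1, is 200 mm for a shift and pi rad for a turn. A row lasts 1/12 s, in which the tool goes at most 41.7 mm and 7.16 degrees, less where a joint would pass 70% of its speed; a pose out of reach is approached as far as the arm can. A call with a number of a shift or a turn outside -1 to 1 is refused whole. A call with a gripper value outside its range is refused whole. The fingers move at their own pace and stop on an object; the grip force is fixed at half the most. Time passes only in rows, so rows that repeat a pose let the fingers close. It gives the time, the measured TCP pose, the force, the opening and the grip force at its end, in the units of the state.
- robot.get_obs(): the state, without advancing time (a new reading comes with each control period).
- robot.snapshot(name): name is "side" or "top"; returns the picture (384x512x3 uint8, red, green, blue); there is no depth.
- robot.camera_model(name): a dict with "camera_matrix" (3x3 intrinsics, pixels), "pose" (4x4, takes a point from camera to world coordinates). Camera axes: x right, y up, looking along -z (the intrinsics and any distortion apply to the point x, -y, -z); pixel columns grow to the right and rows downward; lengths in m; the calibration is good to about 2 mm. A picture is of the moment at which its call begins. camera_model takes no time and is no camera call.
- robot.close_job(): hands the job in; it is judged then, once.
Trained networks look in the newest picture that a camera, given by its name, has taken for a name from the list of things; names that differ only in an ending like _2 or _b are one class to them, and where a whole thing is asked for, a point or a joint stands for the part that bears it (a point fixed in the world has none). Each returns a list of dicts, best first, with "score" (0 to 1); they miss things now and then, are a little off and sometimes report something else, mostly with a low value. They report only what shows in the picture. A call takes as long as a camera call. They do not tell look-alikes from the thing itself.
- robot.spot_in(target, camera): "position" ([x, y, z] in m, in world coordinates, good to about 4 mm: the middle of the surface that is visible of it).
- robot.trace(target, camera): "mask" (384x512 bool, what is visible of it).
The state is a dict: "time_s": time; "q": joint angles; "dq": joint speeds; "joint_torque": joint torques, N m; "eef_pos": TCP position; "tcp_rot": TCP orientation; "wrist_force": force on the tool from outside, world axes, zero at the start; "moment": the same for the moment, N m; "finger_gap": finger opening in m; "finger_force": force on a finger pad.
Only numpy, scipy, OpenCV 4.12 (cv2) and the standard library are available. Lean on these libraries where they do the work, as an engineer would, in place of code of your own. Each camera call takes 0.05 s, during which the arm holds its last target. There are 200 camera calls.

### The job

The painting class is over: take every square glass jar out of the tub and put it into the open drawer of the carry chest, one to a compartment. Then push the drawer fully home and lock it with the wooden-handled steel pin: slide the pin sideways through the eyelet on the chest and on through the eyelet on the drawer front, as far as its handle allows, and leave it there. Do not knock over or push away the two open glasses, the bottle or the roll of tape that stand around.

Things in the scene. Friction and masses are not known exactly. Their poses are not given: they have to be found in the camera images.
- chest: low plywood chest on the table, fixed, 200 mm deep (x), 294 mm wide (y), 106 mm high; origin at the centre of its underside; x points from its front (open, robot side, at x = -100 mm) to its back, y to the left as the robot sees it, z up. One drawer slides out of its front towards -x. A steel eyelet stands out at the right end (-y) of its front
- drawer (a joint): how far the drawer is pulled out, m: 0 is fully home, about 0.16 at the start; stiff sliding (about 3 N), stays where it is left
- drawer_middle (a point): middle of the drawer's floor (upper face, 14 mm above the table), moves with it, chest axes. Six compartments, centres at x = -38 or 38, y = -86, 0 or 86 mm, each 72 (x) by 82 mm (y) clear; dividers 26, walls 30 mm high, 4 thick; front panel 82 mm high, 14 thick, outer face at x = -88 mm. The chest's opening is 84 mm high above this floor: a standing jar passes
- drawer_bar (a point): middle of the drawer's bar handle (bar along y, 100 mm long, 35 mm in front of the panel, 50 mm above the table); moves with the drawer
- drawer_eye (a point): centre of the drawer's eyelet, a steel plate 8 mm thick on the panel's front near its right end, with a square 16 mm hole running along the chest's y, outer size 30 mm; 75 mm above the table; moves with the drawer. With the drawer home it stands in line with chest_eye, 38 mm further to +y
- chest_eye (a point): centre of the chest's eyelet, the same plate fixed to the right front corner of the chest, 75 mm above the table, hole along the chest's y. The pin goes in here from the right (-y) side, moving to +y
- tub: grey plastic tub, fixed, 290 mm (x) by 215 mm (y), walls 45 mm high and 5 mm thick, floor 5 mm; origin at the centre of its underside
- jar0: square glass jar with a round screw lid, closed: body 46 x 46 mm and 58 mm high, lid 36 mm across and 14 mm high on top (72 mm in all); origin at the centre of its underside, z up through the lid, x and y square to its sides; stands in the tub at the start; may be absent (None from the start)
- jar1: square glass jar with a round screw lid, closed: body 46 x 46 mm and 58 mm high, lid 36 mm across and 14 mm high on top (72 mm in all); origin at the centre of its underside, z up through the lid, x and y square to its sides; stands in the tub at the start; may be absent (None from the start)
- jar2: square glass jar with a round screw lid, closed: body 46 x 46 mm and 58 mm high, lid 36 mm across and 14 mm high on top (72 mm in all); origin at the centre of its underside, z up through the lid, x and y square to its sides; stands in the tub at the start; may be absent (None from the start)
- jar3: square glass jar with a round screw lid, closed: body 46 x 46 mm and 58 mm high, lid 36 mm across and 14 mm high on top (72 mm in all); origin at the centre of its underside, z up through the lid, x and y square to its sides; stands in the tub at the start; may be absent (None from the start)
- jar4: square glass jar with a round screw lid, closed: body 46 x 46 mm and 58 mm high, lid 36 mm across and 14 mm high on top (72 mm in all); origin at the centre of its underside, z up through the lid, x and y square to its sides; stands in the tub at the start; may be absent (None from the start)
- jar5: square glass jar with a round screw lid, closed: body 46 x 46 mm and 58 mm high, lid 36 mm across and 14 mm high on top (72 mm in all); origin at the centre of its underside, z up through the lid, x and y square to its sides; stands in the tub at the start; may be absent (None from the start)
- pin: locking pin lying on the table: wooden grip 60 mm long (x) and 22 x 22 mm, then a straight steel shaft 10 mm in diameter and 87 mm long with a round end, pointing to +x; origin under the middle of the grip, z up
- pin_tip (a point): end of the pin's shaft, 117 mm from the middle of the grip
- pin_grip (a point): middle of the pin's wooden grip, on the shaft's axis (11 mm above its underside)
- lantern: bystander: green glass tumbler, 68 mm across and 95 mm high; origin under its centre
- tape: bystander: roll of paper tape lying flat, 84 mm across, 24 mm high; origin under its centre
- rinse_jar: bystander: clear open glass, 72 mm across and 100 mm high; origin under its centre
- spray: bystander: white bottle, 60 mm across and 160 mm high; origin under its centre
Not all that is in view belongs to the job. Leave any black or purple look-alike of the jar1 alone.

How it is judged:
By the outcome, as a careful person would: the job done as asked, in the order asked, and still so for the second after the job is handed in, with the robot touching nothing.
Of jar0, jar1, jar2, jar3, jar4, jar5 only 4 to 6 are there at a start; the rules pass over those that are not, and their reading is None.
At some moment in a run one of pin may be knocked a few centimetres aside while the robot is not near it.
Once in a run the grip may slacken for a moment while it holds something.
It also fails if it takes over 210 s, if anything falls off the work surface, if the arm or the gripper's body presses on something with over 40 N, if the wrist force passes 120 N, or if a joint passes its speed limit or range.

## Working session

There is one attempt and no reset: what is moved stays moved. The work goes in short steps, Python scripts to look and compute and a tool call to move; the robot and the scene stay as the last step left them, time stands still between calls to the robot, and variables do not carry over. Pictures are saved under pics/ and viewed, at most 14 in all, crops included, and the job is handed in when it is done.

Besides the shell and the picture viewer there is one more tool, called as a command line: name --argument value ..., lists and objects as JSON in quotes. play_rows: Moves the arm, as the interface text tells. Shift numbers are shares of 200 mm and turn numbers shares of pi rad, none past 1 either way. Its arguments: {"type":"object","properties":{"commands":{"type":"array"}},"required":["commands"]}

```bash
mkdir -p pics; ls; python3 - <<'E'
from cell import robot
import cv2,numpy as np
o=robot.get_obs(); print({k:np.round(v,3) for k,v in o.items()}, robot.nose_length)
for c in("side","top"):
    im=robot.snapshot(c); cv2.imwrite(f"pics/{c}0.png",cv2.resize(im[...,::-1],None,fx=1.5,fy=1.5))
    m=robot.camera_model(c); print(c,m)
    for t in("jar0","pin","pin_tip","pin_grip","chest_eye","drawer_eye","drawer_bar","drawer_middle","lantern","tape","rinse_jar","spray","tub","chest"):
        print(t,[(np.round(d["position"],3).tolist(),round(d["score"],2)) for d in robot.spot_in(t,c)])
E
```

```text
pics
{'time_s': np.float64(0.0), 'q': array([-1.227,  0.36 ,  1.511, -0.   ,  1.273, -0.115]), 'dq': array([ 0.001, -0.001,  0.001,  0.001,  0.001, -0.001]), 'joint_torque': array([-1.0000e-03, -5.1539e+01, -2.7072e+01,  6.7000e-02,  3.5000e-02,
       -0.0000e+00]), 'eef_pos': array([ 0.265, -0.537,  0.209]), 'tcp_rot': array([-0.001,  0.974,  0.227, -0.   ]), 'wrist_force': array([ 0.558,  0.043, -0.159]), 'moment': array([0.008, 0.045, 0.024]), 'finger_force': np.float64(0.0), 'finger_gap': np.float64(0.088)} 0.008
side {'camera_matrix': array([[363.26992684,   0.        , 258.97877982],
       [  0.        , 363.26992684, 193.91444261],
       [  0.        ,   0.        ,   1.        ]]), 'pose': array([[-0.9990921 ,  0.01838077, -0.03843323,  0.48824928],
       [-0.04093058, -0.6643859 ,  0.74626809,  0.84027814],
       [-0.01181752,  0.74716365,  0.66453505,  0.80146199],
       [ 0.        ,  0.        ,  0.        ,  1.        ]])}
jar0 [([0.429, -0.313, 0.064], 0.73), ([0.59, -0.318, 0.064], 0.72), ([0.69, -0.454, 0.041], 0.65), ([0.426, -0.22, 0.058], 0.64), ([0.292, -0.3
[... 1612 characters left out ...]
[([0.516, -0.068, 0.02], 0.55)]
pin_tip [([0.515, -0.064, 0.022], 0.67), ([0.59, -0.324, 0.064], 0.26)]
pin_grip [([0.516, -0.067, 0.02], 0.69)]
chest_eye [([0.652, 0.264, 0.105], 0.56), ([0.594, -0.239, 0.06], 0.3)]
drawer_eye [([0.536, 0.269, 0.014], 0.68), ([0.549, 0.526, 0.102], 0.59)]
drawer_bar [([0.533, 0.268, 0.013], 0.7)]
drawer_middle [([0.537, 0.271, 0.012], 0.77), ([0.77, -0.163, 0.03], 0.59)]
lantern [([0.791, -0.036, 0.042], 0.55)]
tape [([0.775, -0.162, 0.026], 0.72)]
rinse_jar [([0.565, -0.551, 0.049], 0.54)]
spray [([0.548, 0.521, 0.106], 0.71)]
tub [([0.51, -0.29, 0.007], 0.6), ([0.587, -0.326, 0.066], 0.52), ([0.55, 0.526, 0.102], 0.48)]
chest [([0.652, 0.266, 0.11], 0.7)]
```

View pics/side0.png

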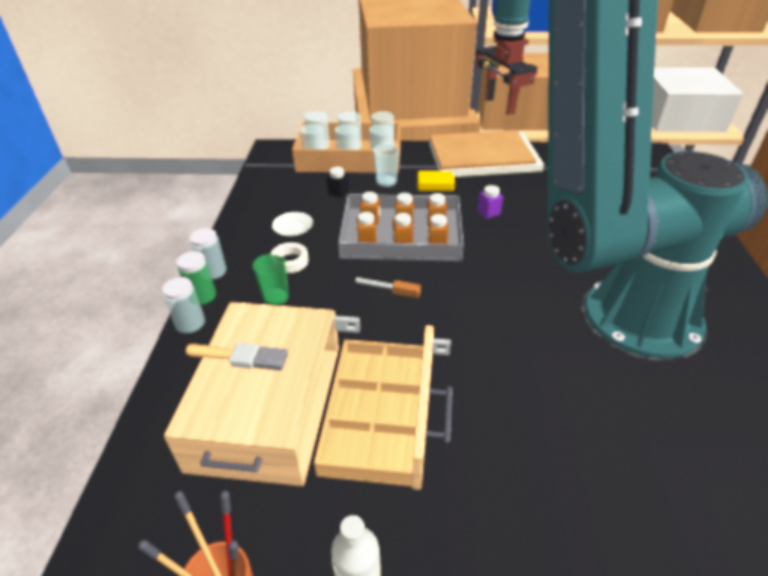

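View pics/top0.png

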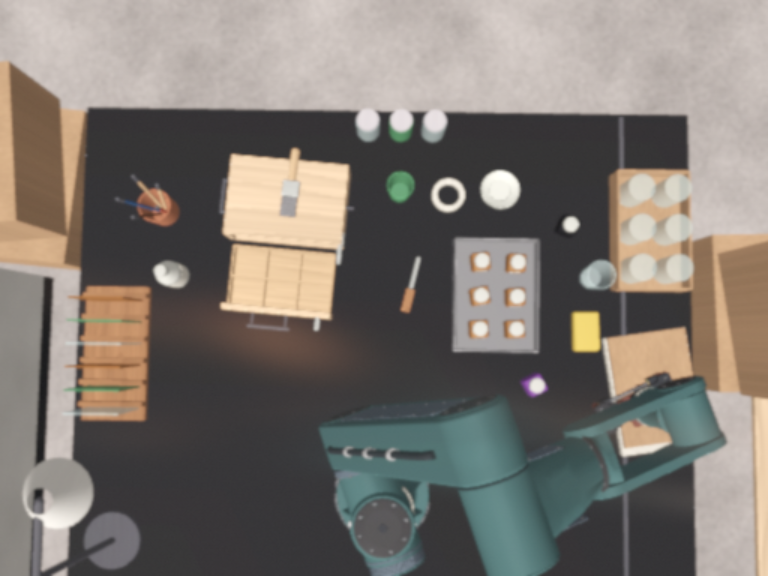

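Six brown jars stand in the tub: side picture at (367–438, 200–228), top picture at (480–517, 261–329). The black and purple look-alikes are outside it. The pin is at top (411, 285) and the drawer is pulled towards the robot. Next I'll measure the lids from both views and enlarge the chest.

```bash
cat > h.py <<'E'
from cell import robot
import cv2,numpy as np
def ray(c,uv):
    m=robot.camera_model(c);K=m["camera_matrix"];P=m["pose"]
    d=np.array([(uv[0]-K[0,2])/K[0,0],-(uv[1]-K[1,2])/K[1,1],-1.])
    return P[:3,3],P[:3,:3]@d
def at_z(c,uv,z):
    o,d=ray(c,uv);return o+d*(z-o[2])/d[2]
def tri(u,v):  # top, side pixel -> point, gap
    a,d=ray("top",u);b,e=ray("side",v);d=d/np.linalg.norm(d);e=e/np.linalg.norm(e)
    t=np.linalg.lstsq(np.c_[d,-e],b-a,rcond=None)[0];p,q=a+d*t[0],b+e*t[1]
    return (p+q)/2,np.linalg.norm(p-q)
def proj(c,p):
    m=robot.camera_model(c);K=m["camera_matrix"];P=m["pose"]
    x=P[:3,:3].T@(np.asarray(p)-P[:3,3]);return K[0,2]+K[0,0]*x[0]/-x[2],K[1,2]+K[1,1]*x[1]/x[2]
def lids(c,box,thr=150):
    im=robot.snapshot(c).astype(int);x0,y0,x1,y1=box
    s=im[y0:y1,x0:x1];m=((s.min(2)>thr)&(s.max(2)-s.min(2)<50)).astype(np.uint8)
    n,_,st,ce=cv2.connectedComponentsWithStats(m)
    return [(ce[i]+[x0,y0],st[i,4]) for i in range(1,n) if st[i,4]>15]
E
python3 - <<'E'
from h import *
top=lids("top",(300,155,362,238),165);side=lids("side",(225,120,312,175),165)
print([(np.round(a,1).tolist(),n) for a,n in top]);print([(np.round(a,1).tolist(),n) for a,n in side])
for u,_ in top:
    b=min((tri(u,v) +(v,) for v,_ in side),key=lambda r:r[1]+abs(r[0][2]-.075))
    print(np.round(b[0],4),round(b[1],4),"z77:",np.round(at_z("top",u,.077)[:2],4))
im=robot.snapshot("top")[...,::-1];cv2.imwrite("pics/ct.png",cv2.resize(im[95:225,140:290],None,fx=5,fy=4.5,interpolation=cv2.INTER_CUBIC))
im=robot.snapshot("side")[...,::-1];cv2.imwrite("pics/cs.png",cv2.resize(im[175:335,110:310],None,fx=4,fy=3.75,interpolation=cv2.INTER_CUBIC))
E
```

```text
[([321.0, 173.4], np.int32(78)), ([345.2, 174.4], np.int32(79)), ([304.9, 177.9], np.int32(18)), ([318.3, 215.4], np.int32(442)), ([320.4, 196.5], np.int32(79)), ([344.5, 197.2], np.int32(80)), ([319.5, 218.8], np.int32(79)), ([344.2, 218.8], np.int32(79))]
[([257.9, 120.7], np.int32(23)), ([246.4, 131.0], np.int32(57)), ([269.6, 131.8], np.int32(56)), ([291.6, 132.2], np.int32(59)), ([243.7, 144.6], np.int32(64)), ([268.6, 145.3], np.int32(64)), ([292.4, 146.2], np.int32(65))]
[ 0.5958 -0.2423  0.0719] 0.0003 z77: [ 0.5951 -0.2417]
[ 0.5929 -0.3337  0.0714] 0.0009 z77: [ 0.5927 -0.3327]
[ 0.5816 -0.177   0.1153] 0.0158 z77: [ 0.5774 -0.1811]
[ 0.4298 -0.2316  0.0758] 0.0142 z77: [ 0.4369 -0.2321]
[ 0.5076 -0.2401  0.0715] 0.0013 z77: [ 0.5079 -0.2394]
[ 0.5061 -0.3313  0.0709] 0.0018 z77: [ 0.5066 -0.3303]
[ 0.4234 -0.2374  0.0714] 0.002 z77: [ 0.4243 -0.2367]
[ 0.4243 -0.3299  0.0712] 0.003 z77: [ 0.4257 -0.329 ]
```

View pics/ct.png

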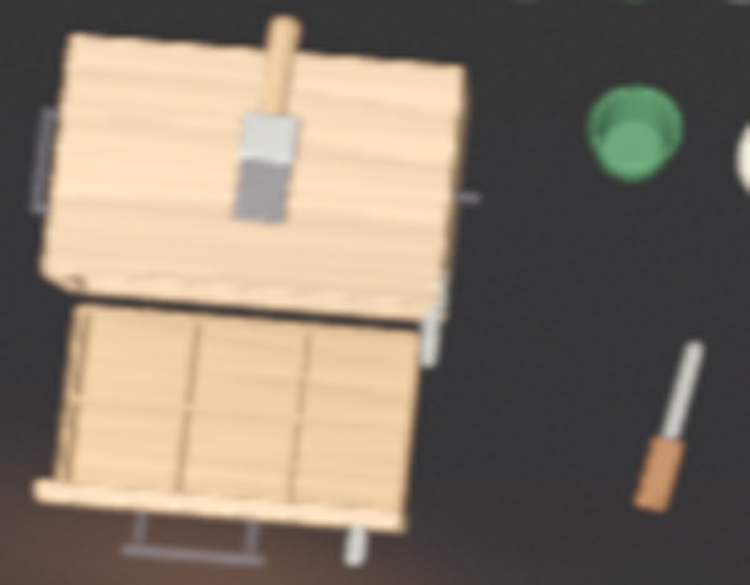

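View pics/cs.png

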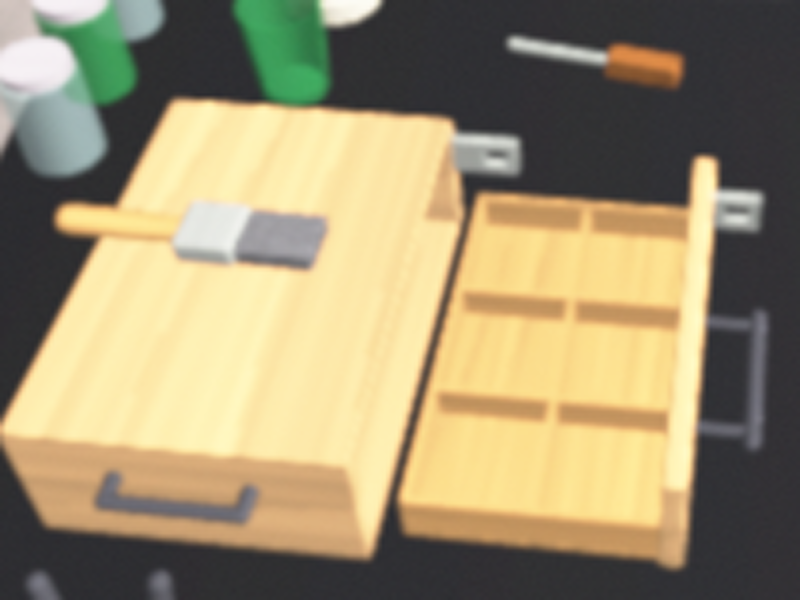

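The crops show the chest top corners, the drawer's divider crossings, the bar and both eyelets clearly. The chest eye hole is at side crop (497,155) and the drawer eye hole at (738,210). I'll triangulate these and fit the pose.

```bash
cat >> h.py <<'E'
T=lambda x,y:(140+(x+.5)/5-.5,95+(y+.5)/4.5-.5)
S=lambda x,y:(110+(x+.5)/4-.5,175+(y+.5)/3.75-.5)
E
python3 - <<'E'
from h import *
from scipy.optimize import least_squares
pts={"BR":(T(466,67),S(175,100)),"BL":(T(70,35),S(3,432)),"FR":(T(438,318),S(450,119)),"FL":(T(40,274),S(347,468)),
"X+":(T(190,408),S(553,409)),"X-":(T(301,413),S(571,308)),"barL":(T(124,550),S(754,447)),"barR":(T(263,562),S(761,312)),
"panTL":(T(34,483),S(672,490)),"panTR":(T(407,514),S(706,158))}
for k,(u,v) in pts.items(): p,g=tri(u,v);print(k,np.round(p,4),round(g,4))
for n,u in(("ceye",S(497,155)),("deye",S(738,210))): print(n,np.round(at_z("side",u,.075),4))
M={"BR":(.1,-.147,.106),"BL":(.1,.147,.106),"FR":(-.1,-.147,.106),"FL":(-.1,.147,.106)}
D={"X+":(0,.043,.040),"X-":(0,-.043,.040),"barL":(-.123,.05,.05),"barR":(-.123,-.05,.05)}
def W(p,q):
    c,s=np.cos(p[2]),np.sin(p[2]);return np.array([p[0]+c*q[0]-s*q[1],p[1]+s*q[0]+c*q[1],q[2]])
def f(p):
    r=[]
    for d,off in((M,0),(D,p[3])):
        for k,q in d.items():
            w=W(p,(q[0]+off,q[1],q[2]))
            r+=[*np.subtract(proj("top",w),pts[k][0]),*np.subtract(proj("side",w),pts[k][1])]
    return np.array(r)
s=least_squares(f,[.73,.26,-.05,-.17],loss="soft_l1");p=s.x;print(np.round(p,4));print(np.round(f(p).reshape(-1,4),1))
for x in(-.038,.038):
    for y in(-.086,0,.086):print(x,y,np.round(W(p,(x+p[3],y,0)),4))
for n,u in(("ceye",S(497,155)),("deye",S(738,210))):
    w=at_z("side",u,.075);c,s_=np.cos(p[2]),np.sin(p[2]);d=w[:2]-p[:2];print(n,"chest frame",np.round([c*d[0]+s_*d[1],-s_*d[0]+c*d[1]],4))
o=robot.get_obs();print(o["eef_pos"],o["tcp_rot"])
E
```

```text
BR [0.8288 0.0939 0.1013] 0.0008
BL [0.8492 0.3907 0.1058] 0.0035
FR [0.6235 0.1115 0.1032] 0.0113
FL [0.6504 0.4078 0.1051] 0.0008
X+ [0.5472 0.3065 0.0213] 0.0005
X- [0.5423 0.2204 0.0214] 0.0031
barL [0.4239 0.3493 0.0481] 0.0002
barR [0.4153 0.2431 0.0504] 0.0002
panTL [0.4756 0.4094 0.0943] 0.0039
panTR [0.4534 0.1321 0.0887] 0.0052
ceye [0.5972 0.1199 0.075 ]
deye [0.4294 0.1708 0.075 ]
[ 0.7364  0.2544 -0.1018 -0.1953]
[[-1.2  1.8  1.9 -0.2]
 [ 0.2 -0.  -1.6 -0.1]
 [-2.  -1.2  2.2  1.1]
 [-0.9 -0.6 -0.8  1. ]
 [-3.5 -0.3 -0.1 -0.8]
 [-3.5  1.2  0.7 -1.1]
 [ 3.3 -0.2 -0.5 -5.1]
 [ 1.6  0.2  0.2 -1.7]]
-0.038 -0.086 [0.4956 0.1926 0.    ]
-0.038 0 [0.5044 0.2781 0.    ]
-0.038 0.086 [0.5131 0.3637 0.    ]
0.038 -0.086 [0.5712 0.1849 0.    ]
0.038 0 [0.58   0.2704 0.    ]
0.038 0.086 [0.5887 0.356  0.    ]
ceye chest frame [-0.1248 -0.148 ]
deye chest frame [-0.297  -0.1144]
[ 0.26570797 -0.53790665  0.209628  ] [-5.37280217e-05  9.73803893e-01  2.27389478e-01 -1.37942282e-05]
```

Two corrections. My side picks for the crossings were at the divider feet, not the tops. The bar is also not centred, so I'll refit without assuming that.

```bash
cat > fit.py <<'E'
from h import *
from scipy.optimize import least_squares
pts={"BR":(T(466,67),S(175,100)),"BL":(T(70,35),S(3,432)),"FR":(T(438,318),S(450,119)),"FL":(T(40,274),S(347,468)),
"X+":(T(190,408),S(555,397)),"X-":(T(301,413),S(573,295)),"panTL":(T(34,483),S(672,490)),"panTR":(T(407,514),S(696,157)),
"baR":(T(417,332),S(478,193)),"baL":(T(77,305),S(402,501))}
M={"BR":(.1,-.147,.106),"BL":(.1,.147,.106),"FR":(-.1,-.147,.106),"FL":(-.1,.147,.106)}
D={"X+":(0,.043,.040),"X-":(0,-.043,.040),"baR":(.078,-.133,.044),"baL":(.078,.133,.044)}
def W(p,q):
    c,s=np.cos(p[2]),np.sin(p[2]);return np.array([p[0]+c*q[0]-s*q[1],p[1]+s*q[0]+c*q[1],q[2]])
def f(p):
    r=[]
    for d,off in((M,0),(D,p[3])):
        for k,q in d.items():
            w=W(p,(q[0]+off,q[1],q[2]))
            r+=[*np.subtract(proj("top",w),pts[k][0]),*np.subtract(proj("side",w),pts[k][1])]
    return np.array(r)
s=least_squares(f,[.73,.26,-.05,-.17],loss="soft_l1");p=s.x
def C(w):
    c,s_=np.cos(p[2]),np.sin(p[2]);d=w[:2]-p[:2];return np.array([c*d[0]+s_*d[1],-s_*d[0]+c*d[1]])
E
python3 - <<'E'
from fit import *
for k in pts: w,g=tri(*pts[k]);print(k,np.round(w,4),round(g,4),"chest",np.round(C(w),4))
print(np.round(p,4));print(np.round(f(p).reshape(-1,4),1))
for x in(-.038,.038):
    for y in(-.086,0,.086):print(x,y,np.round(W(p,(x+p[3],y,0)),4))
for n,u in(("ceye",S(497,155)),("deye",S(738,210))):
    print(n,"chest frame",np.round(C(at_z("side",u,.075)),4))
E
```

```text
BR [0.8288 0.0939 0.1013] 0.0008 chest [ 0.102  -0.1506]
BL [0.8492 0.3907 0.1058] 0.0035 chest [0.1003 0.1469]
FR [0.6235 0.1115 0.1032] 0.0113 chest [-0.104  -0.1482]
FL [0.6504 0.4078 0.1051] 0.0008 chest [-0.0992  0.1493]
X+ [0.546  0.3047 0.0326] 0.0002 chest [-0.1956  0.0387]
X- [0.541  0.2189 0.0344] 0.0037 chest [-0.1942 -0.0472]
panTL [0.4756 0.4094 0.0943] 0.0039 chest [-0.2737  0.1379]
panTR [0.4569 0.1319 0.0889] 0.0017 chest [-0.2717 -0.1403]
baR [0.6122 0.1303 0.0441] 0.0011 chest [-0.1167 -0.1303]
baL [0.6307 0.3918 0.044 ] 0.003 chest [-0.1177  0.1319]
[ 0.7383  0.2516 -0.0741 -0.1959]
[[-1.   0.2 -0.2 -0.3]
 [ 0.1  0.5 -0.8  0.1]
 [-0.4 -2.7  0.5 -0.4]
 [ 0.5  0.1  0.7 -1.1]
 [-1.4 -0.2 -0.3 -0.3]
 [-1.3  0.7 -0.3 -0.1]
 [ 0.7  0.5  0.4 -0.6]
 [-0.3  0.4 -0.7  0.4]]
-0.038 -0.086 [0.4987 0.1832 0.    ]
-0.038 0 [0.505  0.2689 0.    ]
-0.038 0.086 [0.5114 0.3547 0.    ]
0.038 -0.086 [0.5745 0.1775 0.    ]
0.038 0 [0.5808 0.2633 0.    ]
0.038 0.086 [0.5872 0.3491 0.    ]
ceye chest frame [-0.1309 -0.1418]
deye chest frame [-0.3021 -0.1035]
```

Chest fit is good: (0.738, 0.252), yaw −0.074, drawer middle at world (0.543, 0.266). The jar lids are measured too. Squaring the tool to yaw 0 so that tool x = +x, y = −y, z = −z.

play_rows --commands '[[[0.2,-0.2,0,0,0,0.04,1],[0.4,-0.4,0,0,0,0.08,1],[0.6,-0.5,0,0,0,0.12,1],[0.7,-0.58,0,0,0,0.146,0.8],[0.7,-0.58,0,0,0,0.146,0.8],[0.7,-0.58,0,0,0,0.146,0.8],[0.7,-0.58,0,0,0,0.146,0.8],[0.7,-0.58,0,0,0,0.146,0.8]]]'

```text
time_s: 2.37
eef_pos: [0.3398, -0.3731, 0.2099]
tcp_rot: [0.001, 1.0, 0.0, 0.0]
wrist_force: [-0.0, 0.0, -0.2]
finger_gap: 0.0707
finger_force: 0.0
```

play_rows --commands '[[[0.2,-0.1,0.15,0,0,0,0.7],[0.426,-0.218,0.3,0,0,0,0.7],[0.426,-0.218,0.3,0,0,0,0.7],[0.426,-0.218,0.3,0,0,0,0.7],[0.426,-0.218,0.5,0,0,0,0.7],[0.426,-0.218,0.7,0,0,0,0.7],[0.426,-0.218,0.83,0,0,0,0.7],[0.426,-0.218,0.83,0,0,0,0.7],[0.426,-0.218,0.83,0,0,0,0.7],[0.426,-0.218,0.83,0,0,0,0.7]]]'

```text
time_s: 3.2
eef_pos: [0.4255, -0.3303, 0.045]
tcp_rot: [0.001, 1.0, -0.001, 0.001]
wrist_force: [-0.8, -0.5, 0.7]
finger_gap: 0.0616
finger_force: 0.0
```

play_rows --commands '[[[0,0,0,0,0,0,0],[0,0,0,0,0,0,0],[0,0,0,0,0,0,0],[0,0,0,0,0,0,0],[0,0,0,0,0,0,0],[0,0,-0.2,0,0,0,0],[0,0,-0.4,0,0,0,0],[0,0,-0.6,0,0,0,0],[0,0,-0.65,0,0,0,0],[0,0,-0.65,0,0,0,0]]]'

```text
time_s: 4.03
eef_pos: [0.4272, -0.3302, 0.1777]
tcp_rot: [0.003, 1.0, 0.0, 0.003]
wrist_force: [0.3, 0.1, -1.6]
finger_gap: 0.0457
finger_force: 29.4
```

play_rows --commands '[[[0.1,-0.2,0,0,0,0,0],[0.2,-0.4,0,0,0,0,0],[0.3,-0.6,0,0,0,0,0],[0.35,-0.8,0,0,0,0,0],[0.4,-1,0,0,0,0,0],[0.4,-1,0,0,0,0,0],[0.4,-1,0,0,0,0,0]]]'

```text
time_s: 4.62
eef_pos: [0.5039, -0.1251, 0.1717]
tcp_rot: [-0.001, 1.0, 0.002, -0.002]
wrist_force: [-0.0, -0.5, -1.8]
finger_gap: 0.0456
finger_force: 29.4
```

play_rows --commands '[[[0.1,-0.2,0,0,0,0,0],[0.2,-0.4,0,0,0,0,0],[0.3,-0.6,0,0,0,0,0],[0.35,-0.8,0,0,0,0,0],[0.4,-1,0,0,0,0,0],[0.4,-1,0,0,0,0,0],[0.4,-1,0,0,0,0,0]]]'

```text
time_s: 5.2
eef_pos: [0.5851, 0.0726, 0.1723]
tcp_rot: [0.0, 1.0, 0.001, -0.001]
wrist_force: [0.5, 0.1, -1.7]
finger_gap: 0.0458
finger_force: 29.4
```

play_rows --commands '[[[0,-0.2,0,0,0,0,0],[0,-0.4,0,0,0,0,0],[0,-0.6,0,0,0,0,0],[0,-0.8,0,0,0,0.01,0],[0,-1,0,0,0,0.0236,0],[0,-1,0,0,0,0.0236,0],[0,-1,0,0,0,0.0236,0]]]'

```text
time_s: 5.78
eef_pos: [0.585, 0.2706, 0.1727]
tcp_rot: [0.001, 0.999, -0.036, -0.0]
wrist_force: [-0.5, -0.3, -1.0]
finger_gap: 0.0461
finger_force: 29.4
```

play_rows --commands '[[[-0.02,-0.2,0,0,0,0,0],[-0.02,-0.39,0,0,0,0,0],[-0.02,-0.39,0,0,0,0,0],[-0.02,-0.39,0,0,0,0,0],[-0.02,-0.39,0.2,0,0,0,0],[-0.02,-0.39,0.4,0,0,0,0],[-0.02,-0.39,0.5,0,0,0,0],[-0.02,-0.39,0.58,0,0,0,0],[-0.02,-0.39,0.58,0,0,0,0],[-0.02,-0.39,0.58,0,0,0,0]]]'

```text
time_s: 6.62
eef_pos: [0.5867, 0.3465, 0.057]
tcp_rot: [0.001, 0.999, -0.038, -0.001]
wrist_force: [-0.6, 0.5, -0.8]
finger_gap: 0.0456
finger_force: 30.0
```

```bash
python3 - <<'E'
from h import *
print({k:np.round(v,4) for k,v in robot.get_obs().items() if k in("eef_pos","wrist_force","finger_gap")})
im=robot.snapshot("side")[...,::-1];cv2.imwrite("pics/s2.png",cv2.resize(im[175:335,110:310],None,fx=4,fy=3.75,interpolation=cv2.INTER_CUBIC))
E
```

```text
{'eef_pos': array([0.5867, 0.3465, 0.057 ]), 'wrist_force': array([-0.6109,  0.51  , -0.7896]), 'finger_gap': np.float64(0.0456)}
```

View pics/s2.png

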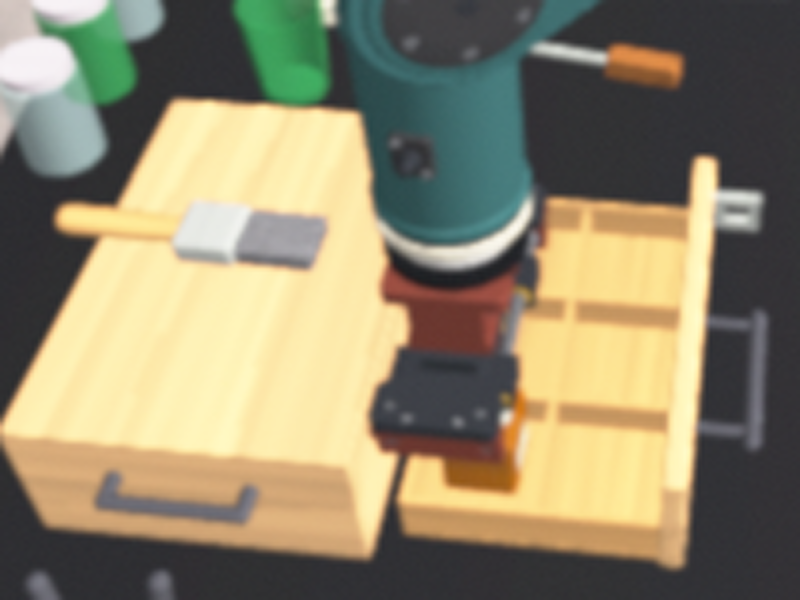

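The jar sits inside the back-left compartment: about (445–520, 400–490) in the crop. Releasing and going for the next one.

play_rows --commands '[[[0,0,0,0,0,0,0.75],[0,0,0,0,0,0,0.75],[0,0,0,0,0,0,0.75],[0,0,-0.2,0,0,0,0.7],[0,0,-0.4,0,0,0,0.7],[0,0,-0.6,0,0,0,0.7],[0,0.2,-0.6,0,0,0,0.7],[0,0.4,-0.6,0,0,0,0.7],[0,0.6,-0.6,0,0,-0.01,0.7],[0,0.8,-0.6,0,0,-0.0236,0.7],[0,1,-0.6,0,0,-0.0236,0.7],[0,1,-0.6,0,0,-0.0236,0.7]]]'

```text
time_s: 7.67
eef_pos: [0.5714, 0.1442, 0.1786]
tcp_rot: [0.002, 1.0, -0.002, 0.0]
wrist_force: [0.1, 0.5, -0.3]
finger_gap: 0.0614
finger_force: 0.0
```

play_rows --commands '[[[-0.1,0.2,0,0,0,0,0.7],[-0.2,0.4,0,0,0,0,0.7],[-0.3,0.6,0,0,0,0,0.7],[-0.35,0.8,0,0,0,0,0.7],[-0.37,1,0,0,0,0,0.7],[-0.37,1,0,0,0,0,0.7]]]'

```text
time_s: 8.17
eef_pos: [0.4975, -0.0544, 0.1787]
tcp_rot: [0.001, 1.0, -0.001, 0.001]
wrist_force: [0.5, 0.2, 0.7]
finger_gap: 0.0614
finger_force: 0.0
```

play_rows --commands '[[[-0.1,0.2,0,0,0,0,0.7],[-0.2,0.4,0,0,0,0,0.7],[-0.3,0.6,0,0,0,0,0.7],[-0.35,0.8,0,0,0,0,0.7],[-0.37,0.935,0,0,0,0,0.7],[-0.37,0.935,0,0,0,0,0.7],[-0.37,0.935,0,0,0,0,0.7],[-0.37,0.935,0,0,0,0,0.7]]]'

```text
time_s: 8.83
eef_pos: [0.4244, -0.2359, 0.1779]
tcp_rot: [-0.0, 1.0, -0.0, 0.0]
wrist_force: [-0.4, 1.3, -0.3]
finger_gap: 0.0614
finger_force: 0.0
```

play_rows --commands '[[[0,0,0.2,0,0,0,0.7],[0,0,0.4,0,0,0,0.7],[0,0,0.6,0,0,0,0.7],[0,0,0.668,0,0,0,0.7],[0,0,0.668,0,0,0,0.7],[0,0,0.668,0,0,0,0],[0,0,0.668,0,0,0,0],[0,0,0.668,0,0,0,0],[0,0,0.668,0,0,0,0],[0,0,0.4,0,0,0,0],[0,0,0.2,0,0,0,0],[0,0,0,0,0,0,0]]]'

```text
time_s: 9.83
eef_pos: [0.4234, -0.2362, 0.1709]
tcp_rot: [-0.0, 1.0, -0.0, -0.0]
wrist_force: [1.5, -0.9, -1.2]
finger_gap: 0.0457
finger_force: 29.5
```

play_rows --commands '[[[0.1,-0.2,0,0,0,0,0],[0.2,-0.4,0,0,0,0,0],[0.3,-0.6,0,0,0,0,0],[0.35,-0.8,0,0,0,0,0],[0.4,-1,0,0,0,0,0],[0.4,-1,0,0,0,0,0]]]'

```text
time_s: 10.33
eef_pos: [0.5051, -0.0314, 0.1702]
tcp_rot: [-0.001, 1.0, 0.002, 0.001]
wrist_force: [-1.0, -0.5, -1.4]
finger_gap: 0.0457
finger_force: 29.5
```

play_rows --commands '[[[0.1,-0.2,0,0,0,0,0],[0.2,-0.4,0,0,0,0,0],[0.3,-0.6,0,0,0,0,0],[0.35,-0.8,0,0,0,0,0],[0.384,-1,0,0,0,0,0],[0.384,-1,0,0,0,0,0]]]'

```text
time_s: 10.83
eef_pos: [0.5824, 0.1689, 0.1701]
tcp_rot: [-0.002, 1.0, 0.002, 0.001]
wrist_force: [1.2, 0.5, -1.1]
finger_gap: 0.0461
finger_force: 29.5
```

play_rows --commands '[[[0,-0.2,0,0,0,0.0236,0],[0,-0.4,0,0,0,0.0236,0],[0,-0.5,0,0,0,0.0236,0],[0,-0.5,0,0,0,0.0236,0],[0,-0.5,0,0,0,0.0236,0],[0,-0.5,0.2,0,0,0.0236,0],[0,-0.5,0.4,0,0,0.0236,0],[0,-0.5,0.5,0,0,0.0236,0],[0,-0.5,0.605,0,0,0.0236,0],[0,-0.5,0.605,0,0,0.0236,0],[0,-0.5,0.605,0,0,0.0236,0]]]'

```text
time_s: 11.75
eef_pos: [0.5805, 0.2609, 0.0477]
tcp_rot: [0.001, 0.999, -0.038, -0.001]
wrist_force: [0.1, 0.5, -0.6]
finger_gap: 0.0456
finger_force: 29.9
```

play_rows --commands '[[[0,0,-0.02,0,0,0,0],[0,0,-0.02,0,0,0,0.75],[0,0,-0.02,0,0,0,0.75],[0,0,-0.02,0,0,0,0.75],[0,0,-0.2,0,0,0,0.7],[0,0,-0.4,0,0,0,0.7],[0,0,-0.6,0,0,0,0.7],[0,0.1,-0.65,0,0,0,0.7],[0,0.3,-0.65,0,0,-0.0236,0.7],[0,0.5,-0.65,0,0,-0.0236,0.7],[0,0.7,-0.65,0,0,-0.0236,0.7],[0,0.7,-0.65,0,0,-0.0236,0.7]]]'

```text
time_s: 12.75
eef_pos: [0.5696, 0.1177, 0.1786]
tcp_rot: [0.002, 1.0, -0.002, -0.0]
wrist_force: [-0.7, 0.2, -0.1]
finger_gap: 0.0618
finger_force: 0.0
```

play_rows --commands '[[[-0.1,0.2,0,0,0,0,0.7],[-0.15,0.4,0,0,0,0,0.7],[-0.15,0.6,0,0,0,0,0.7],[-0.15,0.8,0,0,0,0,0.7],[-0.15,1,0,0,0,0,0.7],[-0.15,1,0,0,0,0,0.7]]]'

```text
time_s: 13.25
eef_pos: [0.5412, -0.0827, 0.1787]
tcp_rot: [0.002, 1.0, -0.002, 0.001]
wrist_force: [0.6, 0.7, 0.3]
finger_gap: 0.0612
finger_force: 0.0
```

play_rows --commands '[[[-0.1,0.2,0,0,0,0,0.7],[-0.16,0.4,0,0,0,0,0.7],[-0.16,0.6,0,0,0,0,0.7],[-0.16,0.81,0,0,0,0,0.7],[-0.16,0.81,0,0,0,0,0.7],[-0.16,0.81,0,0,0,0,0.7],[-0.16,0.81,0,0,0,0,0.7]]]'

```text
time_s: 13.83
eef_pos: [0.5084, -0.2374, 0.1779]
tcp_rot: [-0.001, 1.0, -0.0, -0.0]
wrist_force: [-0.3, 0.7, 0.1]
finger_gap: 0.0615
finger_force: 0.0
```

```bash
python3 - <<'E'
from h import *
im=robot.snapshot("side")[...,::-1];cv2.imwrite("pics/s3.png",cv2.resize(im[175:335,110:310],None,fx=4,fy=3.75,interpolation=cv2.INTER_CUBIC))
E
```

```text
(no output)
```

View pics/s3.png

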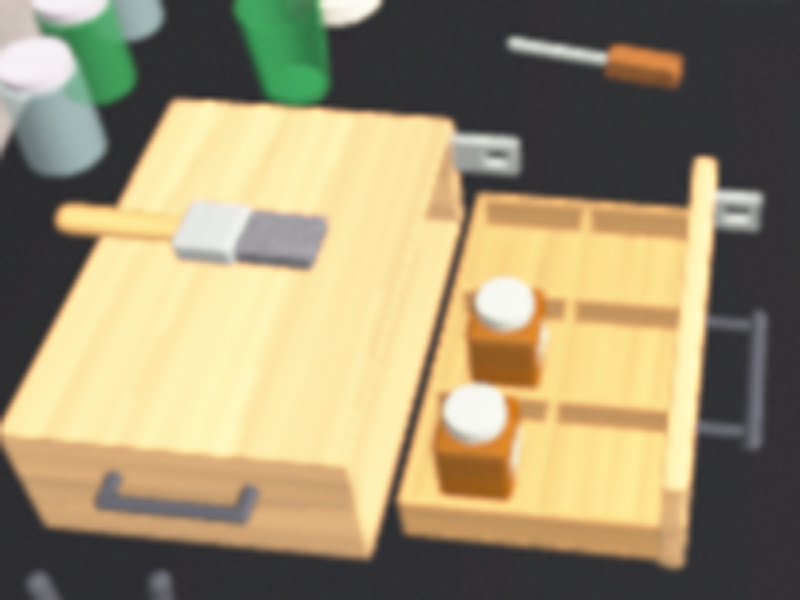

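Both jars stand centred in the middle-back and left-back compartments, and the drawer hasn't moved. Third jar next.

play_rows --commands '[[[0,0.01,0.2,0,0,0,0.7],[0,0.01,0.4,0,0,0,0.7],[0,0.01,0.6,0,0,0,0.7],[0,0.01,0.668,0,0,0,0.7],[0,0.01,0.668,0,0,0,0],[0,0.01,0.668,0,0,0,0],[0,0.01,0.668,0,0,0,0],[0,0.01,0.668,0,0,0,0],[0,0.01,0.468,0,0,0,0],[0,0.01,0.268,0,0,0,0],[0,0.01,0.068,0,0,0,0],[0,0.01,0,0,0,0,0]]]'

```text
time_s: 14.88
eef_pos: [0.5118, -0.2421, 0.1855]
tcp_rot: [0.003, 1.0, 0.0, 0.005]
wrist_force: [1.5, 0.4, -0.9]
finger_gap: 0.0485
finger_force: 2.8
```

play_rows --commands '[[[0.1,-0.18,0,0,0,0,0],[0.2,-0.38,0,0,0,0,0],[0.2,-0.58,0,0,0,0,0],[0.2,-0.78,0,0,0,0,0],[0.2,-0.98,0,0,0,0,0],[0.2,-1,0,0,0,0,0],[0.2,-1,0,0,0,0,0]]]'

```text
time_s: 15.47
eef_pos: [0.5485, -0.0378, 0.1796]
tcp_rot: [-0.0, 1.0, 0.002, 0.001]
wrist_force: [-0.5, -1.1, -1.9]
finger_gap: 0.0467
finger_force: 28.7
```

play_rows --commands '[[[0.1,-0.18,0,0,0,0,0],[0.13,-0.38,0,0,0,0,0],[0.13,-0.58,0,0,0,0,0],[0.13,-0.78,0,0,0,0,0],[0.13,-0.98,0,0,0,0,0],[0.13,-1,0,0,0,0,0],[0.13,-1,0,0,0,0,0]]]'

```text
time_s: 16.05
eef_pos: [0.5752, 0.1608, 0.1789]
tcp_rot: [-0.0, 1.0, 0.001, 0.001]
wrist_force: [-0.0, -0.6, -0.5]
finger_gap: 0.0466
finger_force: 28.7
```

play_rows --commands '[[[0,-0.0875,0,0,0,0.0236,0],[0,-0.0875,0,0,0,0.0236,0],[0,-0.0875,0,0,0,0.0236,0],[0,-0.0875,0.2,0,0,0.0236,0],[0,-0.0875,0.4,0,0,0.0236,0],[0,-0.0875,0.5,0,0,0.0236,0],[0,-0.0875,0.6,0,0,0.0236,0],[0,-0.0875,0.6,0,0,0.0236,0],[0,-0.0875,0.6,0,0,0.0236,0]]]'

```text
time_s: 16.8
eef_pos: [0.574, 0.1753, 0.0576]
tcp_rot: [0.0, 0.999, -0.037, -0.001]
wrist_force: [0.6, 0.0, 0.2]
finger_gap: 0.0458
finger_force: 29.9
```

The grip slackened briefly on this one. I'll look before releasing.

```bash
python3 - <<'E'
from h import *
im=robot.snapshot("side")[...,::-1];cv2.imwrite("pics/s4.png",cv2.resize(im[110:310,150:350],None,fx=4,fy=3,interpolation=cv2.INTER_CUBIC))
E
```

View pics/s4.png

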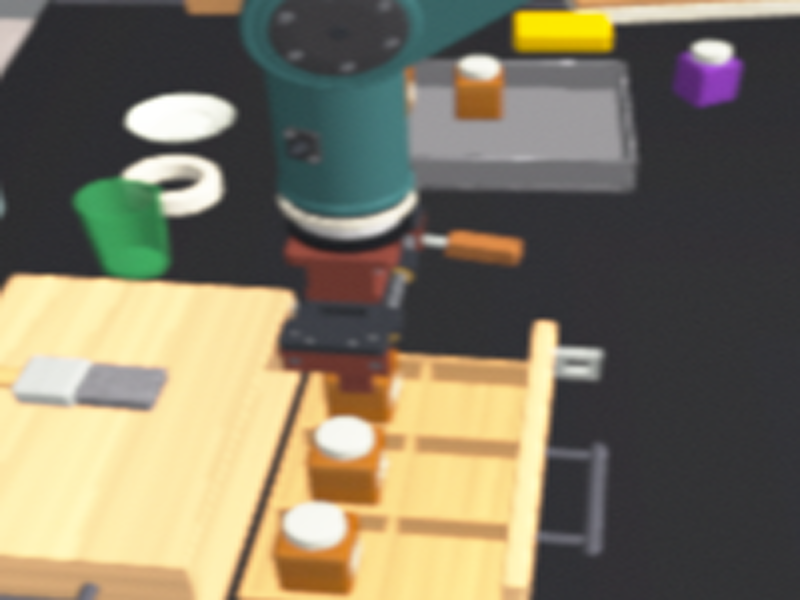

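The jar stands upright in the right-back compartment. Releasing and going for the fourth.

play_rows --commands '[[[0,0,0,0,0,0,0.75],[0,0,0,0,0,0,0.75],[0,0,0,0,0,0,0.75],[0,0,-0.2,0,0,0,0.7],[0,0,-0.4,0,0,0,0.7],[0,0,-0.6,0,0,0,0.7],[0,0.1,-0.6,0,0,0,0.7],[0,0.3,-0.6,0,0,-0.0236,0.7],[0,0.5,-0.6,0,0,-0.0236,0.7],[0,0.7,-0.6,0,0,-0.0236,0.7],[0,0.7,-0.6,0,0,-0.0236,0.7]]]'

```text
time_s: 17.77
eef_pos: [0.564, 0.0316, 0.1793]
tcp_rot: [0.002, 1.0, -0.002, 0.001]
wrist_force: [-0.5, 0.7, -0.3]
finger_gap: 0.0614
finger_force: 0.0
```

play_rows --commands '[[[-0.1,0.18,0,0,0,0,0.7],[-0.15,0.38,0,0,0,0,0.7],[-0.15,0.58,0,0,0,0,0.7],[-0.15,0.78,0,0,0,0,0.7],[-0.15,0.98,0,0,0,0,0.7],[-0.15,1,0,0,0,0,0.7]]]'

```text
time_s: 18.27
eef_pos: [0.5352, -0.1686, 0.1793]
tcp_rot: [0.002, 1.0, -0.002, 0.002]
wrist_force: [-0.2, 0.1, -0.7]
finger_gap: 0.0615
finger_force: 0.0
```

play_rows --commands '[[[-0.1,0.18,0,0,0,0,0.7],[-0.136,0.38,0,0,0,0,0.7],[-0.136,0.58,0,0,0,0,0.7],[-0.136,0.78,0,0,0,0,0.7],[-0.136,0.84,0,0,0,0,0.7],[-0.136,0.84,0,0,0,0,0.7],[-0.136,0.84,0,0,0,0,0.7],[-0.136,0.84,0,0,0,0,0.7]]]'

```text
time_s: 18.93
eef_pos: [0.5069, -0.3286, 0.1781]
tcp_rot: [-0.001, 1.0, 0.0, -0.0]
wrist_force: [0.2, -0.3, -0.3]
finger_gap: 0.0611
finger_force: 0.0
```

play_rows --commands '[[[0,0.012,0.2,0,0,0,0.7],[0,0.012,0.4,0,0,0,0.7],[0,0.012,0.6,0,0,0,0.7],[0,0.012,0.668,0,0,0,0.7],[0,0.012,0.668,0,0,0,0],[0,0.012,0.668,0,0,0,0],[0,0.012,0.668,0,0,0,0],[0,0.012,0.668,0,0,0,0],[0,0.012,0.468,0,0,0,0],[0,0.012,0.268,0,0,0,0],[0,0.012,0.068,0,0,0,0],[0,0.012,0,0,0,0,0]]]'

```text
time_s: 19.93
eef_pos: [0.5101, -0.3351, 0.186]
tcp_rot: [0.004, 1.0, 0.0, 0.004]
wrist_force: [1.1, -0.6, -1.3]
finger_gap: 0.0456
finger_force: 29.8
```

play_rows --commands '[[[0,-0.18,0,0,0,0,0],[0,-0.38,0,0,0,0,0],[0,-0.58,0,0,0,0,0],[0,-0.78,0,0,0,0,0],[0,-0.98,0,0,0,0,0],[0,-1,0,0,0,0,0],[0,-1,0,0,0,0,0]]]'

```text
time_s: 20.52
eef_pos: [0.507, -0.1306, 0.1796]
tcp_rot: [0.0, 1.0, 0.002, 0.001]
wrist_force: [-0.4, -0.8, -1.3]
finger_gap: 0.0454
finger_force: 29.8
```

play_rows --commands '[[[0,-0.18,0,0,0,0,0],[0,-0.38,0,0,0,0,0],[0,-0.58,0,0,0,0,0],[0,-0.78,0,0,0,0,0],[0,-0.98,0,0,0,0,0],[0,-1,0,0,0,0,0],[0,-1,0,0,0,0,0]]]'

```text
time_s: 21.1
eef_pos: [0.5079, 0.0682, 0.179]
tcp_rot: [0.0, 1.0, 0.002, 0.001]
wrist_force: [-1.0, 0.0, -1.1]
finger_gap: 0.0454
finger_force: 29.8
```

play_rows --commands '[[[0,-0.18,0,0,0,0,0],[0,-0.38,0,0,0,0,0],[0,-0.58,0,0,0,0,0],[0,-0.78,0,0,0,0,0],[0,-0.98,0,0,0,0,0],[0,-1,0,0,0,0,0],[0,-1,0,0,0,0,0],[0,-1,0,0,0,0,0]]]'

```text
time_s: 21.77
eef_pos: [0.5078, 0.2654, 0.1782]
tcp_rot: [0.001, 1.0, -0.0, 0.0]
wrist_force: [0.5, -0.2, -1.2]
finger_gap: 0.0454
finger_force: 29.8
```

play_rows --commands '[[[0.018,-0.2,0,0,0,0.0236,0],[0.018,-0.4,0,0,0,0.0236,0],[0.018,-0.44,0,0,0,0.0236,0],[0.018,-0.44,0,0,0,0.0236,0],[0.018,-0.44,0.2,0,0,0.0236,0],[0.018,-0.44,0.4,0,0,0.0236,0],[0.018,-0.44,0.5,0,0,0.0236,0],[0.018,-0.44,0.6,0,0,0.0236,0],[0.018,-0.44,0.6,0,0,0.0236,0],[0.018,-0.44,0.6,0,0,0.0236,0]]]'

```text
time_s: 22.6
eef_pos: [0.5102, 0.3523, 0.0576]
tcp_rot: [0.001, 0.999, -0.038, -0.001]
wrist_force: [0.2, 0.3, 0.4]
finger_gap: 0.0458
finger_force: 30.0
```

play_rows --commands '[[[0,0,0,0,0,0,0.75],[0,0,0,0,0,0,0.75],[0,0,0,0,0,0,0.75],[0,0,-0.2,0,0,0,0.7],[0,0,-0.4,0,0,0,0.7],[0,0,-0.6,0,0,0,0.7],[0,0.1,-0.6,0,0,0,0.7],[0,0.3,-0.6,0,0,-0.0236,0.7],[0,0.5,-0.6,0,0,-0.0236,0.7],[0,0.7,-0.6,0,0,-0.0236,0.7],[0,0.7,-0.6,0,0,-0.0236,0.7]]]'

```text
time_s: 23.52
eef_pos: [0.499, 0.2099, 0.1792]
tcp_rot: [0.001, 1.0, -0.001, 0.0]
wrist_force: [0.4, -0.8, -0.0]
finger_gap: 0.0616
finger_force: 0.0
```

play_rows --commands '[[[0.1,0.18,0,0,0,0,0.7],[0.2,0.38,0,0,0,0,0.7],[0.2,0.58,0,0,0,0,0.7],[0.2,0.78,0,0,0,0,0.7],[0.2,0.98,0,0,0,0,0.7],[0.2,1,0,0,0,0,0.7]]]'

```text
time_s: 24.02
eef_pos: [0.541, 0.01, 0.1792]
tcp_rot: [0.001, 1.0, -0.002, 0.001]
wrist_force: [-0.5, 0.4, -0.0]
finger_gap: 0.0614
finger_force: 0.0
```

play_rows --commands '[[[0.1,0.18,0,0,0,0,0.7],[0.2,0.38,0,0,0,0,0.7],[0.2,0.58,0,0,0,0,0.7],[0.2,0.78,0,0,0,0,0.7],[0.2,0.98,0,0,0,0,0.7],[0.2,1,0,0,0,0,0.7]]]'

```text
time_s: 24.52
eef_pos: [0.5814, -0.1905, 0.1791]
tcp_rot: [0.002, 1.0, -0.002, 0.001]
wrist_force: [0.9, 0.5, -0.4]
finger_gap: 0.0614
finger_force: 0.0
```

play_rows --commands '[[[0.07,0.15,0,0,0,0,0.7],[0.07,0.28,0,0,0,0,0.7],[0.07,0.28,0,0,0,0,0.7],[0.07,0.28,0,0,0,0,0.7],[0.07,0.28,0,0,0,0,0.7]]]'

```text
time_s: 24.93
eef_pos: [0.5941, -0.239, 0.1783]
tcp_rot: [-0.0, 1.0, 0.0, 0.0]
wrist_force: [0.9, -0.5, -0.1]
finger_gap: 0.0616
finger_force: 0.0
```

play_rows --commands '[[[0.005,0.015,0.2,0,0,0,0.7],[0.005,0.015,0.4,0,0,0,0.7],[0.005,0.015,0.6,0,0,0,0.7],[0.005,0.015,0.668,0,0,0,0.7],[0.005,0.015,0.668,0,0,0,0],[0.005,0.015,0.668,0,0,0,0],[0.005,0.015,0.668,0,0,0,0],[0.005,0.015,0.668,0,0,0,0],[0.005,0.015,0.468,0,0,0,0],[0.005,0.015,0.268,0,0,0,0],[0.005,0.015,0.068,0,0,0,0],[0.005,0.015,0,0,0,0,0]]]'

```text
time_s: 25.93
eef_pos: [0.5988, -0.2451, 0.1863]
tcp_rot: [0.003, 1.0, 0.0, 0.005]
wrist_force: [2.1, -1.3, -1.7]
finger_gap: 0.0462
finger_force: 28.9
```

play_rows --commands '[[[-0.1,-0.18,0,0,0,0,0],[-0.2,-0.38,0,0,0,0,0],[-0.2,-0.58,0,0,0,0,0],[-0.2,-0.78,0,0,0,0,0],[-0.2,-0.98,0,0,0,0,0],[-0.2,-1,0,0,0,0,0],[-0.2,-1,0,0,0,0,0]]]'

```text
time_s: 26.52
eef_pos: [0.5553, -0.041, 0.1797]
tcp_rot: [0.0, 1.0, 0.002, 0.001]
wrist_force: [-2.0, -1.0, -2.8]
finger_gap: 0.0463
finger_force: 29.1
```

play_rows --commands '[[[-0.1,-0.18,0,0,0,0,0],[-0.2,-0.38,0,0,0,0,0],[-0.25,-0.58,0,0,0,0,0],[-0.25,-0.78,0,0,0,0,0],[-0.25,-0.98,0,0,0,0,0],[-0.25,-1,0,0,0,0,0],[-0.25,-1,0,0,0,0,0],[-0.25,-1,0,0,0,0,0]]]'

```text
time_s: 27.18
eef_pos: [0.5058, 0.1555, 0.1786]
tcp_rot: [0.0, 1.0, 0.0, 0.001]
wrist_force: [0.1, -0.1, -1.3]
finger_gap: 0.0461
finger_force: 29.1
```

play_rows --commands '[[[0,-0.2,0,0,0,0.0236,0],[0,-0.4,0,0,0,0.0236,0],[0,-0.555,0,0,0,0.0236,0],[0,-0.555,0,0,0,0.0236,0],[0,-0.555,0.2,0,0,0.0236,0],[0,-0.555,0.4,0,0,0.0236,0],[0,-0.555,0.5,0,0,0.0236,0],[0,-0.555,0.6,0,0,0.0236,0],[0,-0.555,0.6,0,0,0.0236,0],[0,-0.555,0.6,0,0,0.0236,0]]]'

```text
time_s: 28.02
eef_pos: [0.5052, 0.2653, 0.0576]
tcp_rot: [0.001, 0.999, -0.038, -0.001]
wrist_force: [0.0, 0.4, -2.1]
finger_gap: 0.0457
finger_force: 29.8
```

play_rows --commands '[[[0,0,0,0,0,0,0.75],[0,0,0,0,0,0,0.75],[0,0,0,0,0,0,0.75],[0,0,-0.2,0,0,0,0.7],[0,0,-0.4,0,0,0,0.7],[0,0,-0.6,0,0,0,0.7],[0,0.1,-0.6,0,0,0,0.7],[0,0.3,-0.6,0,0,-0.0236,0.7],[0,0.5,-0.6,0,0,-0.0236,0.7],[0,0.7,-0.6,0,0,-0.0236,0.7],[0,0.7,-0.6,0,0,-0.0236,0.7]]]'

```text
time_s: 28.93
eef_pos: [0.4943, 0.1224, 0.1794]
tcp_rot: [0.001, 1.0, -0.002, 0.001]
wrist_force: [-0.4, -0.2, -0.0]
finger_gap: 0.0615
finger_force: 0.0
```

play_rows --commands '[[[0.1,0.18,0,0,0,0,0.7],[0.2,0.38,0,0,0,0,0.7],[0.2,0.58,0,0,0,0,0.7],[0.2,0.78,0,0,0,0,0.7],[0.2,0.98,0,0,0,0,0.7],[0.2,1,0,0,0,0,0.7]]]'

```text
time_s: 29.43
eef_pos: [0.536, -0.0779, 0.1794]
tcp_rot: [0.002, 1.0, -0.002, 0.002]
wrist_force: [0.2, 0.5, 0.4]
finger_gap: 0.0617
finger_force: 0.0
```

play_rows --commands '[[[0.1,0.18,0,0,0,0,0.7],[0.2,0.38,0,0,0,0,0.7],[0.2,0.58,0,0,0,0,0.7],[0.2,0.78,0,0,0,0,0.7],[0.2,0.98,0,0,0,0,0.7],[0.2,1,0,0,0,0,0.7]]]'

```text
time_s: 29.93
eef_pos: [0.5759, -0.2784, 0.1792]
tcp_rot: [0.002, 1.0, -0.002, 0.001]
wrist_force: [0.3, 1.0, -0.2]
finger_gap: 0.0615
finger_force: 0.0
```

play_rows --commands '[[[0.09,0.15,0,0,0,0,0.7],[0.09,0.315,0,0,0,0,0.7],[0.09,0.315,0,0,0,0,0.7],[0.09,0.315,0,0,0,0,0.7],[0.09,0.315,0,0,0,0,0.7]]]'

```text
time_s: 30.35
eef_pos: [0.5929, -0.3337, 0.1784]
tcp_rot: [-0.0, 1.0, 0.0, 0.0]
wrist_force: [-0.4, 0.3, 0.0]
finger_gap: 0.0611
finger_force: 0.0
```

play_rows --commands '[[[0,0,0.2,0,0,0,0.7],[0,0,0.4,0,0,0,0.7],[0,0,0.6,0,0,0,0.7],[0,0,0.668,0,0,0,0.7],[0,0,0.668,0,0,0,0],[0,0,0.668,0,0,0,0],[0,0,0.668,0,0,0,0],[0,0,0.668,0,0,0,0],[0,0,0.468,0,0,0,0],[0,0,0.268,0,0,0,0],[0,0,0.068,0,0,0,0],[0,0,0,0,0,0,0]]]'

```text
time_s: 31.35
eef_pos: [0.5963, -0.3374, 0.187]
tcp_rot: [0.004, 1.0, 0.0, 0.005]
wrist_force: [1.0, -1.3, -1.1]
finger_gap: 0.0457
finger_force: 29.6
```

play_rows --commands '[[[-0.1,-0.18,0,0,0,0,0],[-0.2,-0.38,0,0,0,0,0],[-0.2,-0.58,0,0,0,0,0],[-0.2,-0.78,0,0,0,0,0],[-0.2,-0.98,0,0,0,0,0],[-0.2,-1,0,0,0,0,0],[-0.2,-1,0,0,0,0,0]]]'

```text
time_s: 31.93
eef_pos: [0.5531, -0.1329, 0.18]
tcp_rot: [0.0, 1.0, 0.002, 0.001]
wrist_force: [0.2, -0.0, -1.4]
finger_gap: 0.0456
finger_force: 29.6
```

play_rows --commands '[[[-0.1,-0.18,0,0,0,0,0],[-0.2,-0.38,0,0,0,0,0],[-0.27,-0.58,0,0,0,0,0],[-0.27,-0.78,0,0,0,0,0],[-0.27,-0.98,0,0,0,0,0],[-0.27,-1,0,0,0,0,0],[-0.27,-1,0,0,0,0,0],[-0.27,-1,0,0,0,0,0]]]'

```text
time_s: 32.6
eef_pos: [0.4999, 0.0638, 0.1789]
tcp_rot: [0.001, 1.0, 0.0, 0.001]
wrist_force: [-0.0, -0.9, -1.9]
finger_gap: 0.0458
finger_force: 29.6
```

play_rows --commands '[[[0,-0.2,0,0,0,0.0236,0],[0,-0.4,0,0,0,0.0236,0],[0,-0.59,0,0,0,0.0236,0],[0,-0.59,0,0,0,0.0236,0],[0,-0.59,0.2,0,0,0.0236,0],[0,-0.59,0.4,0,0,0.0236,0],[0,-0.59,0.5,0,0,0.0236,0],[0,-0.59,0.6,0,0,0.0236,0],[0,-0.59,0.6,0,0,0.0236,0],[0,-0.59,0.6,0,0,0.0236,0]]]'

```text
time_s: 33.43
eef_pos: [0.499, 0.1809, 0.0576]
tcp_rot: [0.0, 0.999, -0.038, -0.001]
wrist_force: [-0.1, -0.1, -1.6]
finger_gap: 0.0455
finger_force: 30.0
```

play_rows --commands '[[[0,0,0,0,0,0,0.75],[0,0,0,0,0,0,0.75],[0,0,0,0,0,0,0.75],[0,0,-0.2,0,0,0,0.7],[0,0,-0.4,0,0,0,0.7],[0,0,-0.6,0,0,0,0.5],[-0.15,-0.1,-0.6,0,0,0,0],[-0.3,-0.2,-0.6,0,0,0,0],[-0.45,-0.3,-0.6,0,0,0,0],[-0.6,-0.4,-0.6,0,0,0,0],[-0.651,-0.466,-0.6,0,0,0,0],[-0.651,-0.466,-0.6,0,0,0,0]]]'

```text
time_s: 34.43
eef_pos: [0.3735, 0.2876, 0.1793]
tcp_rot: [-0.001, 0.999, -0.035, 0.0]
wrist_force: [0.4, 0.9, 1.1]
finger_gap: 0.0182
finger_force: 0.0
```

```bash
python3 - <<'E'
from h import *
o=robot.get_obs();print(o["eef_pos"],o["finger_gap"])
a=robot.snapshot("side")[...,::-1][110:335,100:320];b=robot.snapshot("top")[...,::-1][95:225,140:290]
cv2.imwrite("pics/s5.png",np.hstack([cv2.resize(a,(400,409)),cv2.resize(b,(400,409))]))
for t in("pin","pin_grip","pin_tip"):
  for c in("side","top"):print(t,c,[(np.round(d["position"],3).tolist(),round(d["score"],2)) for d in robot.spot_in(t,c)])
E
```

```text
[0.37353284 0.28758337 0.17934579] 0.01820710508065895
pin side [([0.512, -0.056, 0.019], 0.69)]
pin top [([0.514, -0.068, 0.017], 0.56), ([0.532, 0.265, 0.012], 0.42)]
pin_grip side [([0.509, -0.056, 0.017], 0.56)]
pin_grip top [([0.517, -0.068, 0.02], 0.46)]
pin_tip side [([0.514, -0.057, 0.016], 0.79)]
pin_tip top [([0.517, -0.067, 0.02], 0.54), ([0.512, -0.292, 0.008], 0.2)]
```

View pics/s5.png

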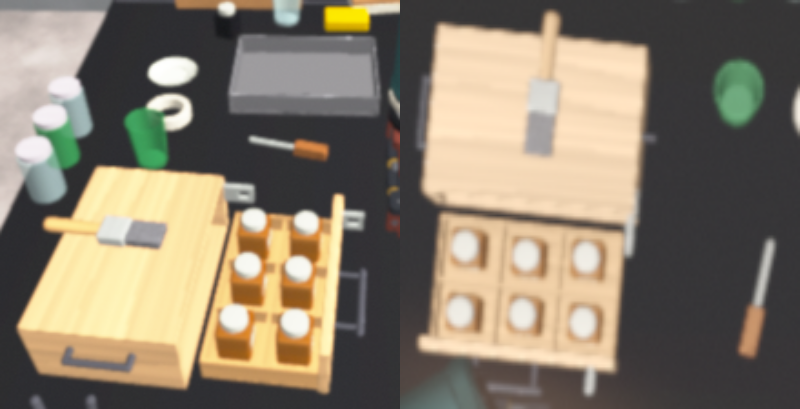

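All six jars stand one to a compartment, the tub is empty, and the pin is where it was. Lowering in front of the bar and pushing gently.

play_rows --commands '[[[0,0,0.2,0,0,0,0],[0,0,0.4,0,0,0,0],[0,0,0.6,0,0,0,0],[0,0,0.71,0,0,0,0],[0,0,0.71,0,0,0,0],[0.05,0,0.71,0,0,0,0],[0.1,0,0.71,0,0,0,0],[0.14,0,0.71,0,0,0,0],[0.17,0,0.71,0,0,0,0],[0.2,0,0.71,0,0,0,0],[0.23,0,0.71,0,0,0,0],[0.26,0,0.71,0,0,0,0]]]'

```text
time_s: 35.83
eef_pos: [0.4281, 0.2817, 0.0367]
tcp_rot: [-0.0, 0.999, -0.037, 0.0]
wrist_force: [-3.2, -0.3, 2.4]
finger_gap: 0.0004
finger_force: 1.9
```

play_rows --commands '[[[0.03,0,0,0,0,0,0],[0.08,0,0,0,0,0,0],[0.13,0,0,0,0,0,0],[0.18,0,0,0,0,0,0],[0.23,0,0,0,0,0,0],[0.28,0,0,0,0,0,0],[0.33,0,0,0,0,0,0],[0.38,0,0,0,0,0,0],[0.43,0,0,0,0,0,0],[0.47,0,0,0,0,0,0],[0.5,0,0,0,0,0,0],[0.5,0,0,0,0,0,0]]]'

```text
time_s: 36.83
eef_pos: [0.5302, 0.2747, 0.0362]
tcp_rot: [-0.001, 0.999, -0.037, 0.002]
wrist_force: [0.1, 1.2, -0.8]
finger_gap: 0.0005
finger_force: 0.0
```

play_rows --commands '[[[0.03,0,0,0,0,0,0],[0.06,0,0,0,0,0,0],[0.09,0,0,0,0,0,0],[0.12,0,0,0,0,0,0],[0.14,0,0,0,0,0,0],[0.16,0,0,0,0,0,0],[0.17,0,0,0,0,0,0],[0.18,0,0,0,0,0,0],[0.18,0,0,0,0,0,0]]]'

```text
time_s: 37.58
eef_pos: [0.564, 0.2718, 0.0362]
tcp_rot: [-0.0, 0.999, -0.037, 0.0]
wrist_force: [-1.3, 0.9, -0.3]
finger_gap: 0.0003
finger_force: 0.4
```

play_rows --commands '[[[0.01,0,0,0,0,0,0],[0.02,0,0,0,0,0,0],[0.03,0,0,0,0,0,0],[0.04,0,0,0,0,0,0],[0.05,0,0,0,0,0,0],[0.05,0,0,0,0,0,0]]]'

```text
time_s: 38.08
eef_pos: [0.5739, 0.2708, 0.0361]
tcp_rot: [-0.0, 0.999, -0.037, 0.0]
wrist_force: [-1.7, 0.2, 0.4]
finger_gap: 0.0002
finger_force: 0.8
```

play_rows --commands '[[[0.01,0,0,0,0,0,0],[0.015,0,0,0,0,0,0],[0.02,0,0,0,0,0,0],[0.025,0,0,0,0,0,0],[0.03,0,0,0,0,0,0]]]'

```text
time_s: 38.5
eef_pos: [0.5745, 0.2707, 0.036]
tcp_rot: [0.0, 0.999, -0.037, -0.004]
wrist_force: [-15.0, 4.3, 13.5]
finger_gap: 0.0003
finger_force: 7.9
```

```bash
python3 - <<'E'
from h import *
a=robot.snapshot("side")[...,::-1][175:335,110:310]
cv2.imwrite("pics/s6.png",cv2.resize(a,None,fx=4,fy=3.75,interpolation=cv2.INTER_CUBIC))
E
```

```text
(no output)
```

View pics/s6.png

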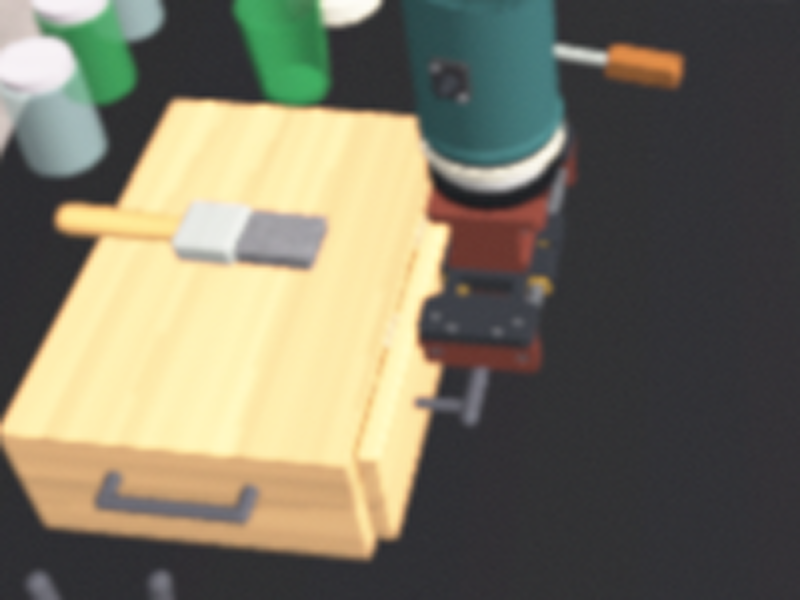

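The force rose to 15 N without motion, and the panel sits against the chest front, so the drawer is at its stop. Backing off to check that the eyelets are in line and to measure the pin.

play_rows --commands '[[[-0.1,0,0,0,0,0,0],[-0.25,0,0,0,0,0,0],[-0.35,0,-0.1,0,0,0,0],[-0.4,0.1,-0.3,0,0,0,0],[-0.4,0.3,-0.5,0,0,0,0],[-0.5,0.4,-0.7,0,0,0,0],[-0.65,0.4,-0.8,0,0,0,0],[-0.8,0.4,-0.8,0,0,0,0.5],[-0.8,0.4,-0.8,0,0,0,0.5],[-0.8,0.4,-0.8,0,0,0,0.5]]]'

```text
time_s: 39.38
eef_pos: [0.4136, 0.2022, 0.1974]
tcp_rot: [-0.0, 0.999, -0.037, 0.002]
wrist_force: [0.7, -0.6, -0.6]
finger_gap: 0.0168
finger_force: 0.0
```

```bash
python3 - <<'E'
from h import *
print(robot.get_obs()["eef_pos"])
a=robot.snapshot("side")[...,::-1][170:250,205:295];b=robot.snapshot("top")[...,::-1][150:210,195:285]
cv2.imwrite("pics/e1.png",np.vstack([cv2.resize(a[:40],(720,320),interpolation=cv2.INTER_CUBIC)[:280],cv2.resize(b[:40],(720,320),interpolation=cv2.INTER_CUBIC)]))
for c in("top","side"):
    r=[]
    for n in("pin","pin_tip","pin_grip"):
        for d in robot.trace(n,c)[:1]:
            m=d["mask"];ys,xs=np.nonzero(m);r.append((n,round(d["score"],2),len(xs),xs.min(),xs.max(),ys.min(),ys.max()))
    print(c,r)
    im=robot.snapshot(c).astype(int)
    R,G,B=im[...,0],im[...,1],im[...,2]
    x0,y0,x1,y1=(262,165,290,212) if c=="top" else (232,180,285,202)
    s=im[y0:y1,x0:x1];wood=(s[...,0]-s[...,2]>50);lum=s.max(2)
    steel=(~wood)&(lum>95)
    for nm,mm in(("wood",wood),("steel",steel)):
        ys,xs=np.nonzero(mm);w=np.c_[xs+x0,ys+y0];print(c,nm,len(w),w.mean(0),w.min(0),w.max(0))
        _,_,v=np.linalg.svd(w-w.mean(0));t=(w-w.mean(0))@v[0];print("  ends",w.mean(0)+v[0]*t.min(),w.mean(0)+v[0]*t.max())
E
```

```text
[0.413557   0.20216541 0.1973668 ]
top [('pin', 0.68, 117, np.int64(269), np.int64(277), np.int64(180), np.int64(206)), ('pin_tip', 0.69, 151, np.int64(268), np.int64(279), np.int64(172), np.int64(207)), ('pin_grip', 0.46, 153, np.int64(268), np.int64(279), np.int64(171), np.int64(207))]
top wood 105 [271.38095238 199.85714286] [267 192] [276 208]
  ends [273.37126524 192.36424448] [269.33544033 207.55784873]
top steel 118 [275.54237288 184.05932203] [267 171] [280 208]
  ends [278.71352418 170.6947446 ] [269.8157904  208.19357101]
side [('pin', 0.58, 235, np.int64(237), np.int64(279), np.int64(185), np.int64(197)), ('pin_tip', 0.66, 222, np.int64(238), np.int64(279), np.int64(185), np.int64(197))]
side wood 169 [270.83431953 191.88757396] [262 187] [280 197]
  ends [261.41908449 190.15275718] [280.25369275 193.62315323]
side steel 126 [251.03174603 188.46031746] [237 184] [279 197]
  ends [236.85535933 185.75909374] [279.59030934 193.90197691]
```

View pics/e1.png

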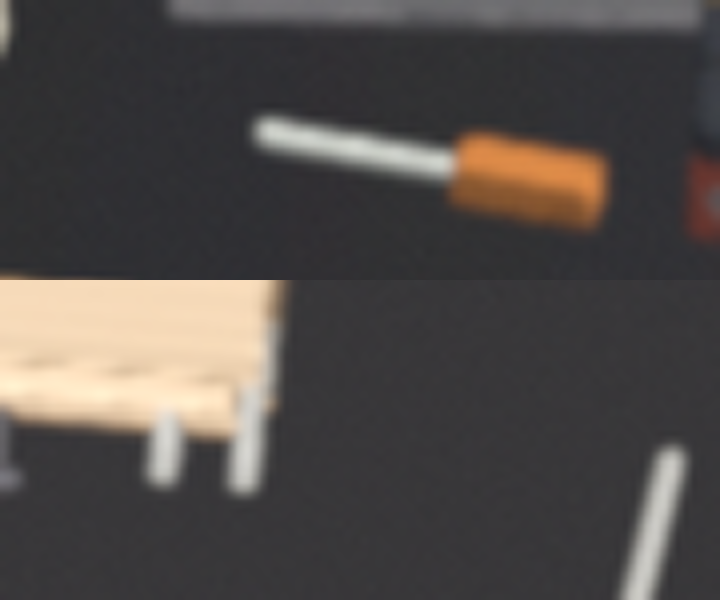

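The drawer eye (crop bottom, 162,490) and chest eye (244,492) line up about 39 mm apart, so the drawer is home. Computing the pin pose and eye position.

```bash
python3 - <<'E'
from fit import *
g0=at_z("top",(271.38,199.86),.020);tip=at_z("top",(278.2,172.6),.011)
print("grip top",g0,"tip~",tip,"yaw",np.arctan2(*(tip-g0)[1::-1]),"len",np.hypot(*(tip-g0)[:2]))
print("grip tri",tri((271.4,199.9),(270.8,191.3)),"tip tri",tri((278.2,172.3),(237.8,186)))
a=np.array(tri((271.4,199.9),(270.8,191.3))[0]);b=tri((278.2,172.3),(237.8,186))[0];print("yaw2",np.arctan2(*(b-a)[1::-1]))
t8=lambda x,y:(195+(x+.5)/8-.5,150+(y-280+.5)/8-.5)
for n,u in(("chest",t8(243,493)),("drawer",t8(161,489))):
    w=at_z("top",u,.09);print(n,"eye outer end",np.round(w,4),"chest fr",np.round(C(w),4),"hole",np.round(W(p,(*(C(w)+[.015,0]),.075)),4))
print("side est", np.round(W(p,(-.1309,-.1418,.075)),4), p)
o=robot.get_obs();print(o["eef_pos"])
E
```

```text
grip top [ 0.49569992 -0.05754265  0.02      ] tip~ [ 0.60305214 -0.08320847  0.011     ] yaw -0.23467531081883033 len 0.11037767914297023
grip tri (array([ 0.49565917, -0.05780466,  0.01421292]), np.float64(0.00036812921176190323)) tip tri (array([ 0.60524107, -0.08306833,  0.01291843]), np.float64(0.0024247744325518847))
yaw2 -0.22658696537347012
chest eye outer end [0.5783 0.1195 0.09  ] chest fr [-0.1498 -0.1436] hole [0.5932 0.1184 0.075 ]
drawer eye outer end [0.5796 0.1579 0.09  ] chest fr [-0.1513 -0.1052] hole [0.5945 0.1568 0.075 ]
side est [0.5972 0.1199 0.075 ] [ 0.73825478  0.25161698 -0.07412976 -0.19586831]
[0.4139527  0.20250518 0.19561165]
```

play_rows --commands '[[[0.1,0.18,0,0,0,0.02,0.5],[0.2,0.38,0,0,0,0.05,0.5],[0.3,0.58,0,0,0,0.05,0.5],[0.4,0.78,0.1,0,0,0.05,0.5],[0.49,0.95,0.2,0,0,0.05,0.5],[0.49,1,0.25,0,0,0.05,0.5],[0.49,1,0.25,0,0,0.05,0.5],[0.49,1,0.25,0,0,0.05,0.5],[0.49,1,0.25,0,0,0.05,0.5]]]'

```text
time_s: 40.63
eef_pos: [0.4964, -0.0037, 0.1461]
tcp_rot: [-0.0, 0.993, -0.116, -0.0]
wrist_force: [0.2, -0.3, 0.0]
finger_gap: 0.0437
finger_force: 0.0
```

play_rows --commands '[[[0.055,0.15,0,0,0,0,0.5],[0.055,0.263,0.1,0,0,0,0.5],[0.055,0.263,0.2,0,0,0,0.5],[0.055,0.263,0.4,0,0,0,0.5],[0.055,0.263,0.55,0,0,0,0.5],[0.055,0.263,0.62,0,0,0,0.5],[0.055,0.263,0.67,0,0,0,0.5],[0.055,0.263,0.67,0,0,0,0.5],[0.055,0.263,0.67,0,0,0,0.5]]]'

```text
time_s: 41.38
eef_pos: [0.4959, -0.0571, 0.0127]
tcp_rot: [-0.0, 0.993, -0.115, 0.0]
wrist_force: [-0.2, -0.2, -0.3]
finger_gap: 0.0442
finger_force: 0.0
```

play_rows --commands '[[[0,0,0,0,0,0,0],[0,0,0,0,0,0,0],[0,0,0,0,0,0,0],[0,0,0,0,0,0,0],[0,0,0,0,0,0,0],[0,0,0,0,0,0,0],[0,0,-0.1,0,0,0,0],[0,0,-0.3,0,0,0,0],[0,0,-0.45,0,0,0,0],[0,0,-0.45,0,0,0,0],[0,0,-0.45,0,0,0,0]]]'

```text
time_s: 42.3
eef_pos: [0.4969, -0.0584, 0.1038]
tcp_rot: [0.0, 0.993, -0.115, 0.002]
wrist_force: [-0.5, 0.3, -0.7]
finger_gap: 0.0006
finger_force: 0.0
```

The grip closed on nothing, so the pin may have been knocked aside. Looking again.

```bash
python3 - <<'E'
from h import *
for c in("side","top"):print(c,[(np.round(d["position"],3).tolist(),round(d["score"],2)) for n in("pin","pin_tip","pin_grip") for d in robot.spot_in(n,c)])
a=robot.snapshot("side")[...,::-1][130:230,190:330];b=robot.snapshot("top")[...,::-1][140:240,200:340]
cv2.imwrite("pics/p1.png",np.vstack([cv2.resize(a,(420,300)),cv2.resize(b,(420,300))]))
E
```

```text
side [([0.511, -0.058, 0.015], 0.49), ([0.512, -0.058, 0.015], 0.63), ([0.509, -0.058, 0.019], 0.71)]
top [([0.513, -0.069, 0.017], 0.68), ([0.63, 0.26, 0.084], 0.67), ([0.518, -0.063, 0.019], 0.5), ([0.513, -0.068, 0.019], 0.7)]
```

View pics/p1.png

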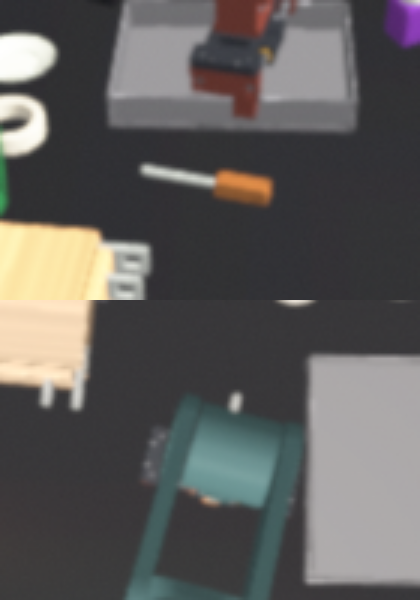

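The pin is still lying almost where it was (side crop 245,187), so it slipped out at the lift. Retrying, and checking the closure before lifting.

play_rows --commands '[[[0,0,0,0,0,0,0.5],[0,0,0,0,0,0,0.5],[0,0,0,0,0,0,0.5],[0,0,0,0,0,0,0.5],[0,0,0.2,0,0,0,0.5],[0,0,0.35,0,0,0,0.5],[0,0,0.42,0,0,0,0.5],[0,0,0.455,0,0,0,0.5],[0,0,0.455,0,0,0,0.5],[0,0,0.455,0,0,0,0.5]]]'

```text
time_s: 43.53
eef_pos: [0.4956, -0.058, 0.0113]
tcp_rot: [-0.0, 0.993, -0.115, 0.0]
wrist_force: [-0.3, -0.0, 0.1]
finger_gap: 0.0439
finger_force: 0.0
```

play_rows --commands '[[[0,0,0,0,0,0,0],[0,0,0,0,0,0,0],[0,0,0,0,0,0,0],[0,0,0,0,0,0,0],[0,0,0,0,0,0,0],[0,0,0,0,0,0,0],[0,0,0,0,0,0,0]]]'

```text
time_s: 44.12
eef_pos: [0.4953, -0.0579, 0.0112]
tcp_rot: [-0.0, 0.993, -0.115, 0.0]
wrist_force: [-0.3, -0.3, 0.5]
finger_gap: 0.0016
finger_force: 0.0
```

```bash
python3 - <<'E'
from h import *
for c in("side","top"):
    print(c,proj(c,(.4953,-.0579,.011)),proj(c,(.4953,-.0579,.02)))
im=robot.snapshot("side")[...,::-1];cv2.imwrite("pics/p2.png",cv2.resize(im[150:220,210:310],None,fx=7,fy=7,interpolation=cv2.INTER_CUBIC))
E
```

```text
side (np.float64(270.84430399234384), np.float64(192.0121807839063)) (np.float64(270.8714743595456), np.float64(189.94960817802624))
top (np.float64(271.3933548306412), np.float64(200.08197198249772)) (np.float64(271.47114233434917), np.float64(199.96456990168582))
```

View pics/p2.png

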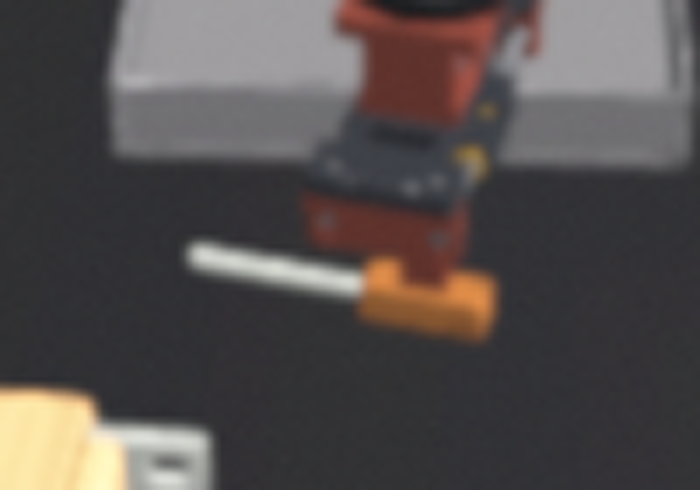

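```bash
python3 - <<'E'
from h import *
def amap(c,x0,y0,x1,y1):
    s=robot.snapshot(c).astype(int)[y0:y1,x0:x1];R,G,B=s[...,0],s[...,1],s[...,2]
    for j,r in enumerate(s):
        print(y0+j,"".join("W" if a>165 and a-b>60 else "r" if a>85 and a-b>35 and g<85 else "s" if a>140 and abs(a-b)<40 else "t" if g-a>25 else "." for a,g,b in r))
amap("side",232,176,286,202);print();amap("top",255,165,295,212)
for d in((0,0,-.008),(0,.0135,-.008),(0,-.0135,-.008)):
    q=np.array([.4953,-.0579,.0112])+d;print(np.round(q,4),np.round(proj("side",q),1),np.round(proj("top",q),1))
E
```

```text
176 ......................................................
177 ......................................................
178 ......................................................
179 ......................rrrr............................
180 ......................rr..rrrrrr......................
181 ..........................rrrrrrrrrrrr....rrr.........
182 .......................r.rrrrrrrrrrrrrrrrrrrr.........
183 .......................rrrrrrrrrrrrrrrrr..rrr.........
184 ........................rrrrrrrrrrrrrrr...rr..........
185 ......sss.....................rrrrrrrrrrrrrr..........
186 .....ssssssssss................rrrrrrrrrrrrr..........
187 ......ssssssssssssss..........r.WW.rrrrrrrr...........
188 ........ssssssssssssssssss.....WWWWrrrrrrrrrr.........
189 ..............ssssssssssssssssWWWWW.rrrrrr.WW..r......
190 ...................sssssssssssWWWWWW.rrrr.WWWWWWr.....
191 .........................sssssWWWWWWWWW..WWWWWWW......
192 ...................................WWWWWWWWWWWWW......
193 .............................rr.........WWWWWWWW......
194 .............................rrr..
[... 2011 characters left out ...]
00 .....ttttttttttttttttttttttttttttt......
201 .....ttttttttttttttttttttttttttttt......
202 .....ttttttttttttttttttttttttttttt......
203 .......tttttttttttttttttttttttttt.......
204 ...........tttttttttttttttttttttt.......
205 ...........tttttttttttttttttttttt.......
206 .............ttttttttttttttttttt........
207 ...............ttttttttttttttttt........
208 ........................tttttttt........
209 ...........................tttt.........
210 ........................................
211 ........................................
[ 0.4953 -0.0579  0.0032] [270.8 193.8] [271.3 200.2]
[ 0.4953 -0.0444  0.0032] [270.8 196.5] [267.9 200.1]
[ 0.4953 -0.0714  0.0032] [270.9 191.1] [274.8 200.2]
```

The maps show the closed fingers ending on the handle's upper face, about 20 mm above where the reported TCP puts the tips. The upward force on the bar and the picture at z = 0.104 agree with that. So I'll reopen and descend in small steps, watching the force.

play_rows --commands '[[[0,0,-0.15,0,0,0,0.5],[0,0,-0.15,0,0,0,0.5],[0,0,-0.15,0,0,0,0.5],[0,0,-0.15,0,0,0,0.5],[0,0,-0.15,0,0,0,0.5],[0,0,-0.05,0,0,0,0.5],[0,0,0,0,0,0,0.5],[0,0,0.02,0,0,0,0.5],[0,0,0.035,0,0,0,0.5],[0,0,0.035,0,0,0,0.5]]]'

```text
time_s: 45.1
eef_pos: [0.4946, -0.0577, 0.0032]
tcp_rot: [-0.0, 0.993, -0.115, -0.001]
wrist_force: [-0.5, -0.3, 0.5]
finger_gap: 0.0437
finger_force: 0.0
```

```bash
python3 - <<'E'
from h import *
o=robot.get_obs();print(o["eef_pos"],o["q"],o["finger_gap"],robot.nose_length)
s=robot.snapshot("side").astype(int)[176:204,232:290]
for j,r in enumerate(s):
    print(176+j,"".join("W" if a>165 and a-b>60 else "r" if a>85 and a-b>35 and g<85 else "s" if a>140 and abs(a-b)<40 else "." for a,g,b in r))
E
```

```text
[ 0.49456187 -0.05772443  0.00324513] [-2.55078127e-01  5.08791592e-01  1.92607436e+00  1.23411030e-04
  7.08719472e-01  1.54678221e+00] 0.04373048250632296 0.008
176 ..........................................................
177 ..........................................................
178 ..........................................................
179 ..............................................r...........
180 ..........................................................
181 .......................rr...................rr............
182 .......................r.rrrrrr............rr.............
183 ..........................rrrrrrrrrrr.....rrr.............
184 .......................rrrrrrrrrrrrrrrrrrrrrr.............
185 ......sss..............rrrrrrrrrrrrrrrrr..rrr.............
186 .....ssssssssss.........rrrrrrrrrrrrrrrr..rrr.............
187 ......ssssssssssssss.........rrrrrrrrrrr..rrr.............
188 ........ssssssssssssssssss.....W.rrrrrrrrrrrrr............
189 ..............ssssssssssssssssWWW.rrrrrrrrr.W..r..........
190 ...................sssssssssssWWWWrrrrrrrWWWWWWWr.........
191 .........................sssssWWW.rrrrrr.WWWWWWW..........
192 .................................rrrrrrr.WWWWWWW..........
193 .............................r...rrrrrrrrWWWWWWW..........
194 .............................rrrrrrrrrrrr....WWW..........
195 ..............................rrrrrrrrrrrrr...W.r.........
196 ...................................rrrrrrrrrr.............
197 .......................................rrrrrrrrr..........
198 .............................................rr...........
199 ..........................................................
200 ..........................................................
201 ..........................................................
202 ..........................................................
203 ..........................................................
```

play_rows --commands '[[[0,0,0.02,0,0,0,0.5],[0,0,0.04,0,0,0,0.5],[0,0,0.05,0,0,0,0.5],[0,0,0.05,0,0,0,0.5]]]'

```text
time_s: 45.48
eef_pos: [0.4951, -0.0578, -0.0063]
tcp_rot: [-0.0, 0.993, -0.115, -0.0]
wrist_force: [0.1, 0.7, -0.5]
finger_gap: 0.0438
finger_force: 0.0
```

play_rows --commands '[[[0,0,0,0,0,0,0.3],[0,0,0,0,0,0,0],[0,0,0,0,0,0,0],[0,0,0,0,0,0,0],[0,0,0,0,0,0,0],[0,0,0,0,0,0,0],[0,0,0,0,0,0,0]]]'

```text
time_s: 46.07
eef_pos: [0.4954, -0.0579, -0.0058]
tcp_rot: [-0.0, 0.993, -0.115, 0.0]
wrist_force: [0.5, 0.9, 2.2]
finger_gap: 0.0217
finger_force: 30.0
```

That holds: gap 21.7 mm at 30 N. I'll take it 5 mm deeper for a sounder grip, then lift.

play_rows --commands '[[[0,0,0,0,0,0,0.4],[0,0,0,0,0,0,0.4],[0,0,0,0,0,0,0.4],[0,0,0.015,0,0,0,0.4],[0,0,0.025,0,0,0,0.4],[0,0,0.025,0,0,0,0.4],[0,0,0.025,0,0,0,0],[0,0,0.025,0,0,0,0],[0,0,0.025,0,0,0,0],[0,0,0.025,0,0,0,0],[0,0,0.025,0,0,0,0],[0,0,0.025,0,0,0,0]]]'

```text
time_s: 47.07
eef_pos: [0.4952, -0.0579, -0.0109]
tcp_rot: [-0.0, 0.993, -0.115, -0.0]
wrist_force: [-0.2, 0.0, -0.9]
finger_gap: 0.0218
finger_force: 30.0
```

play_rows --commands '[[[0,0,0,0,0,0,0],[0,0,-0.1,0,0,0,0],[0,0,-0.25,0,0,0,0],[0,0,-0.45,0,0,0,0],[0,0,-0.6,0,0,0,0],[0,0,-0.6,0,0,0,0],[0,0,-0.6,0,0,0,0],[0,0,-0.6,0,0,0,0]]]'

```text
time_s: 47.73
eef_pos: [0.4946, -0.0577, 0.1085]
tcp_rot: [-0.0, 0.993, -0.115, -0.0]
wrist_force: [-0.7, 0.9, -0.5]
finger_gap: 0.0215
finger_force: 30.0
```

play_rows --commands '[[[0.05,0,0,0,0,-0.04,0],[0.1,-0.05,0,0,0,-0.08,0],[0.15,-0.1,0,0,0,-0.12,0],[0.2,-0.15,0,0,0,-0.16,0],[0.25,-0.2,0,0,0,-0.2,0],[0.3,-0.229,0,0,0,-0.24,0],[0.35,-0.229,0,0,0,-0.275,0],[0.403,-0.229,0,0,0,-0.275,0],[0.403,-0.229,0,0,0,-0.275,0]]]'

```text
time_s: 48.48
eef_pos: [0.5853, -0.0322, 0.1073]
tcp_rot: [-0.0, 0.951, 0.31, -0.0]
wrist_force: [1.1, -0.7, -1.2]
finger_gap: 0.0221
finger_force: 30.0
```

play_rows --commands '[[[0,0,0,0,0,-0.04,0],[0,0,0,0,0,-0.08,0],[0,0,0,0,0,-0.12,0],[0,0,0,0,0,-0.16,0],[0,0,0,0,0,-0.2,0],[0,0,0,0,0,-0.24,0],[0,0,0,0,0,-0.2754,0],[0,0,0,0,0,-0.2754,0],[0,0,0,0,0,-0.2754,0],[0,0,0,0,0,-0.2754,0],[0,0,0,0,0,-0.2754,0]]]'

```text
time_s: 49.4
eef_pos: [0.5839, -0.0318, 0.1088]
tcp_rot: [-0.0, 0.734, 0.68, -0.0]
wrist_force: [-0.1, 0.1, -0.1]
finger_gap: 0.0216
finger_force: 30.0
```

play_rows --commands '[[[0,0,0.1,0,0,0,0],[0,0,0.2,0,0,0,0],[0,0,0.278,0,0,0,0],[0,0,0.278,0,0,0,0],[0,0,0.278,0,0,0,0],[0,0,0.278,0,0,0,0]]]'

```text
time_s: 49.9
eef_pos: [0.5848, -0.0319, 0.0542]
tcp_rot: [0.0, 0.733, 0.681, 0.0]
wrist_force: [0.2, 0.1, -0.3]
finger_gap: 0.0215
finger_force: 30.0
```

```bash
python3 - <<'E'
from h import *
o=robot.get_obs();print(o["eef_pos"])
a=robot.snapshot("side")[...,::-1][170:230,200:280];b=robot.snapshot("top")[...,::-1][150:200,210:280]
cv2.imwrite("pics/i1.png",np.vstack([cv2.resize(a,(640,320),interpolation=cv2.INTER_CUBIC)[:280],cv2.resize(b[:35],(640,320),interpolation=cv2.INTER_CUBIC)]))
E
```

```text
[ 0.58482006 -0.03189597  0.05416295]
```

View pics/i1.png

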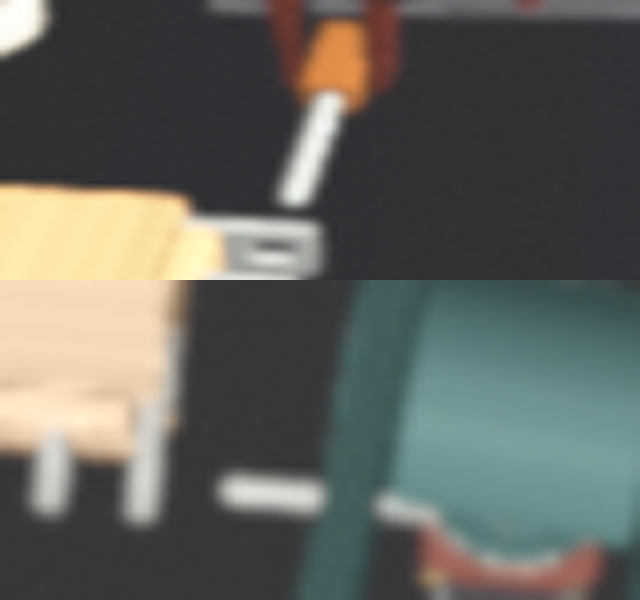

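Both views show the pin tip just short of the chest eye: side crop (292,203), top crop (220,490). Triangulating tip against eyelet.

```bash
python3 - <<'E'
from fit import *
t=lambda x,y:(210+(x+.5)/9.143-.5,150+(y-280+.5)/9.143-.5)
s=lambda x,y:(200+(x+.5)/8-.5,170+(y+.5)/5.333-.5)
o=robot.get_obs();e=o["eef_pos"];print(e)
tip=tri(t(219,490),s(292,206));print("tip",tip,"pred",e+[.117*.0765,.1167,.0219])
ee=tri(t(142,525),s(322,219));print("eye outer top",ee,"chest",C(ee[0]))
q=e+np.array([.117*.0765,.1167,.0219])
print("proj pred tip",np.array(proj("top",q)),t(219,490),np.array(proj("side",q)),s(292,206))
for c,(x0,y0,x1,y1) in(("side",(220,206,248,234)),("top",(212,165,250,180))):
    im=cv2.cvtColor(robot.snapshot(c),cv2.COLOR_RGB2GRAY)
    print(c,x0,x1)
    for y in range(y0,y1):print(y," ".join(f"{v:3d}" for v in im[y,x0:x1]))
E
```

```text
[ 0.58531313 -0.03195476  0.05465982]
tip (array([0.59394384, 0.08835406, 0.07501779]), np.float64(0.0002585346319787888)) pred [0.59426363 0.08474524 0.07655982]
eye outer top (array([0.57836659, 0.11865924, 0.09506324]), np.float64(0.0024255027344385425)) chest [-0.14960198 -0.14443421]
proj pred tip [234.44925244 172.44320213] (233.5074373837909, 172.52307776440992) [235.98872802 206.96444758] (236.0625, 208.22117007312957)
side 220 248
206 141 126 102  70  53  49  49  48  49  49  48  48  49  60 108 183 231 232 183  97  51  49  49  50  50  50  49  50
207 199 195 167 107  60  48  48  49  49  49  50  49  50  58  98 160 204 197 140  75  49  48  49  50  50  49  48  50
208 222 224 203 135  72  50  49  48  49  48  48  48  49  53  74 112 141 131  89  56  49  49  50  49  50  50  50  50
209 225 228 218 164  98  69  63  61  59  57  53  52  51  51  56  69  78  73  57  49  49  50  50  51  50  48  49  48
210 226 227 223 195 150 128 119 117 115 111 106 102  96  90  88  87  81  75  66  56  50  49  48  49  50  49  50  49
211 229 226 224 220 208 200 194 190 189 189 187 184 173 163 159 157 148 136 
[... 4243 characters left out ...]
  55  57  59  67  79  88  93  97 100 107 116 127 134 124  99  86  86  86  84
176  56  61  68  75  71  61  57  56  55  56  61  83 115 130 113  76  58  56  56  56  56  56  58  58  57  59  60  61  61  66  69  74  81  85  86  85  84  82
177  57  56  56  57  57  57  56  56  56  56  57  60  68  72  67  58  56  57  56  56  56  55  56  57  56  56  56  56  56  57  59  64  76  83  86  85  85  79
178  56  56  56  56  57  56  57  55  55  55  56  55  57  57  56  56  56  55  56  56  56  56  56  55  57  56  57  56  55  55  58  66  79  83  86  86  85  79
179  56  56  57  55  56  56  57  57  56  55  56  55  57  56  56  56  56  56  56  56  56  56  56  56  57  57  57  56  56  57  60  70  82  85  85  86  84  78
```

The numbers agree: in both views the pin axis lines up with the hole to about 1 mm. Lowering 1 mm and inserting slowly.

play_rows --commands '[[[0,0,0.005,0,0,0,0],[0.03,0,0.005,0,0,0,0],[0.06,0,0.005,0,0,0,0],[0.09,0,0.005,0,0,0,0],[0.12,0,0.005,0,0,0,0],[0.14,0,0.005,0,0,0,0],[0.16,0,0.005,0,0,0,0],[0.18,0,0.005,0,0,0,0],[0.2,0,0.005,0,0,0,0],[0.21,0,0.005,0,0,0,0],[0.22,0,0.005,0,0,0,0],[0.22,0,0.005,0,0,0,0]]]'

```text
time_s: 51.1
eef_pos: [0.5875, 0.0124, 0.0524]
tcp_rot: [-0.0, 0.732, 0.681, 0.0]
wrist_force: [-0.3, 0.4, -0.1]
finger_gap: 0.0217
finger_force: 30.0
```

No force, and the tip is through the first plate. Going on through the second.

play_rows --commands '[[[0.03,0,0,0,0,0,0],[0.06,0,0,0,0,0,0],[0.08,0,0,0,0,0,0],[0.1,0,0,0,0,0,0],[0.12,0,0,0,0,0,0],[0.14,0,0,0,0,0,0],[0.16,0,0,0,0,0,0],[0.18,0,0,0,0,0,0],[0.2,0,0,0,0,0,0],[0.22,0,0,0,0,0,0],[0.22,0,0,0,0,0,0]]]'

```text
time_s: 52.02
eef_pos: [0.5906, 0.0568, 0.0524]
tcp_rot: [-0.0, 0.732, 0.681, 0.0]
wrist_force: [-0.2, 0.7, -0.5]
finger_gap: 0.0222
finger_force: 30.0
```

play_rows --commands '[[[0.03,0,0,0,0,0,0],[0.06,0,0,0,0,0,0],[0.08,0,0,0,0,0,0],[0.1,0,0,0,0,0,0],[0.11,0,0,0,0,0,0],[0.12,0,0,0,0,0,0],[0.12,0,0,0,0,0,0]]]'

```text
time_s: 52.6
eef_pos: [0.5924, 0.0803, 0.0525]
tcp_rot: [-0.0, 0.732, 0.681, 0.0]
wrist_force: [-1.3, -0.1, -1.2]
finger_gap: 0.022
finger_force: 30.0
```

play_rows --commands '[[[0.005,0,0,0,0,0,0],[0.01,0,0,0,0,0,0],[0.015,0,0,0,0,0,0],[0.015,0,0,0,0,0,0]]]'

```text
time_s: 52.93
eef_pos: [0.5926, 0.083, 0.0525]
tcp_rot: [-0.0, 0.732, 0.681, 0.0]
wrist_force: [-0.4, 0.2, -0.5]
finger_gap: 0.0221
finger_force: 30.0
```

play_rows --commands '[[[0.005,0,0,0,0,0,0],[0.01,0,0,0,0,0,0],[0.015,0,0,0,0,0,0],[0.02,0,0,0,0,0,0],[0.02,0,0,0,0,0,0]]]'

```text
time_s: 53.35
eef_pos: [0.5926, 0.0835, 0.0526]
tcp_rot: [0.002, 0.732, 0.681, -0.002]
wrist_force: [-1.4, -14.8, 1.2]
finger_gap: 0.0218
finger_force: 30.0
```

The handle has met the eyelet (15 N stop). Releasing and rising clear.

play_rows --commands '[[[0,0,0,0,0,0,0.5],[0,0,0,0,0,0,0.5],[0,0,0,0,0,0,0.5],[0,0,0,0,0,0,0.5],[0,0,0,0,0,0,0.5],[0,0,-0.1,0,0,0,0.5],[0,0,-0.25,0,0,0,0.5],[0,0,-0.45,0,0,0,0.5],[0,0,-0.65,0,0,0,0.5],[-0.2,0,-0.75,0,0,0,0.5],[-0.4,0,-0.75,0,0,0,0.5],[-0.6,0,-0.75,0,0,0,0.5]]]'

```text
time_s: 54.35
eef_pos: [0.5856, -0.0333, 0.205]
tcp_rot: [0.002, 0.731, 0.682, 0.002]
wrist_force: [0.1, -0.2, -0.5]
finger_gap: 0.0439
finger_force: 0.0
```

play_rows --commands '[[[-0.2,0,0,0,0,0,0.5],[-0.4,0,0,0,0,0,0.5],[-0.6,0,0,0,0,0,0.5],[-0.8,0,0,0,0,0,0.5],[-0.8,0,0,0,0,0,0.5],[-0.8,0,0,0,0,0,0.5]]]'

```text
time_s: 54.85
eef_pos: [0.5723, -0.1943, 0.2023]
tcp_rot: [-0.0, 0.734, 0.68, 0.0]
wrist_force: [-0.0, -0.3, 0.2]
finger_gap: 0.0441
finger_force: 0.0
```

```bash
python3 - <<'E'
from h import *
print(robot.get_obs()["eef_pos"])
a=robot.snapshot("side")[...,::-1];b=robot.snapshot("top")[...,::-1]
cv2.imwrite("pics/f1.png",np.hstack([np.vstack([cv2.resize(a[170:250,190:290],(400,320),interpolation=cv2.INTER_CUBIC),cv2.resize(b[130:200,200:280],(400,280),interpolation=cv2.INTER_CUBIC)]),np.vstack([cv2.resize(a,(400,300)),cv2.resize(b,(400,300))])]))
E
```

```text
[ 0.57232791 -0.19425163  0.20230275]
```

View pics/f1.png

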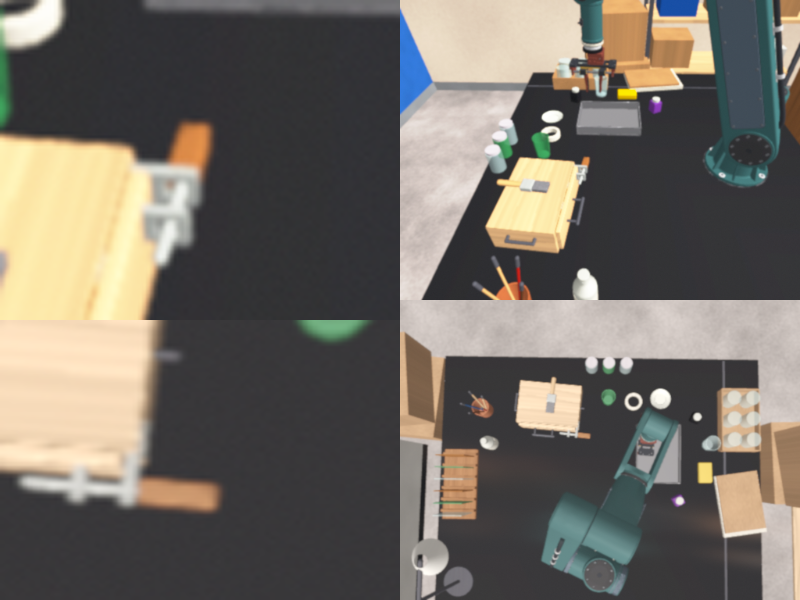

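The pin passes through both eyelets with its handle against the chest eye (top crop 132,490), the drawer is home, and the bystanders haven't moved. Handing in.

```bash
python3 -c "
from cell import robot
print(robot.close_job())"
```

```text
the job is handed in; nothing more can be done
None
```

All six jars are in the drawer, one per compartment, the drawer is pushed home and the pin is through both eyelets up to its handle; the glasses, bottle and tape were not disturbed, and the job is handed in.

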